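# Level the marble deck and stand the catch tub on it

### The arm

A 6-joint arm with a two-finger parallel gripper is mounted at the origin on the work surface. World frame = base frame: x ahead of the robot, y to its left, z up, the work surface at z = 0. Lengths are in mm, angles in rad, forces in N, time in s.
With the tool pointing down it reaches from about 275 to 1000 mm from the base axis. Payload 8.4 kg.
Tool frame: the origin (TCP) lies at the very end of the fingers, on their centre line; the grasp point (between the pads) lies 19 mm behind it; z points along the fingers, y is the line along which they close (so a half turn about z gives the same grasp; the last joint's range is limited). The gripper opens to 85 mm and grips with 20 to 120 N. Pads are 22 mm wide; open, the fingers measure 114 mm over their backs; the gripper's body (76 mm by 85 mm) begins 54 mm behind the grasp point. The pads swing forward as they close: fully open they stand 13 mm farther back than shut.
Start: joints at [1.326, 0.353, 1.633, -0, 1.155, -0.002], TCP at [150.262, 606.671, 231.281] pointing down, gripper open.
Joint ranges: [-2.63, 2.63], [-0.92, 2.1], [0.06, 2.66], [-1.3, 4.44], [0, 2.69], [-3.02, 3.02]. Speed limits (rad/s): [2.22, 2.22, 2.79, 3.14, 3.14, 3.14].

### API

Orientations are given as [roll, pitch, yaw] about the fixed x, y, z axes, in that order (R = Rz(yaw) Ry(pitch) Rx(roll)).
In Python, from rig import telemetry, imaging, r gives the robot as it stands. The module is installed in compiled form; this text tells all that it offers.
- The arm moves only by the tool step_arm, never from a script. Its argument "moves" is a list of rows, each a list of 3 entries, a list of its own where there are three numbers: the turn, a rotation vector about the tool's x, y, z scaled (see below), then the shift along the tool's x, y, z scaled (see below), then the opening, from -1 (shut) to 1 (fully open). A call has 1 to 8 rows; each row is the pose to reach, as a shift and turn from the pose commanded when the call began, along the tool's axes at that moment; what a row does not reach only later rows make up. The controller multiplies each number of a shift by 200 mm and each number of a turn by 45 degrees. A row lasts 1/10 s, in which the tool goes at most 50 mm and 8.59 degrees, less where a joint would pass 70% of its speed; a pose out of reach is approached as far as the arm can. A call with a number of a shift or a turn outside -1 to 1 is refused whole. A call with a gripper value outside its range is refused whole. The fingers move at their own pace and stop on an object; "squeeze" is the grip in N (left out, the last holds). Time passes only in rows, so rows that repeat a pose let the fingers close. It gives the time, the measured TCP pose, the force, the opening and the grip force at its end, in the units of the state.
- telemetry.sense(): the state, without advancing time (a new reading comes with each control period).
- imaging.grab_frame(name): name is "side" or "top"; returns the picture (384x512x3 uint8, red, green, blue); there is no depth.
- imaging.calibration(name): a dict with "fx", "fy", "cx", "cy" (pixels), "cam_to_world" (4x4, takes a point from camera to world coordinates). Camera axes: x right, y up, looking along -z (the intrinsics and any distortion apply to the point x, -y, -z); pixel columns grow to the right and rows downward; lengths in mm; the calibration is good to about 2 mm. A picture is of the moment at which its call begins. calibration takes no time and is no camera call.
- r.sign_off(): hands the job in; it is judged then, once.
Trained networks look in the newest picture that a camera, given by its name, has taken for a name from the list of things; names that differ only in an ending like _2 or _b are one class to them, and where a whole thing is asked for, a point or a joint stands for the part that bears it (a point fixed in the world has none). Each returns a list of dicts, best first, with "conf" (0 to 1); they miss things now and then, are a little off and sometimes report something else, mostly with a low value. They report only what shows in the picture. A call takes as long as a camera call.
- imaging.recognise(camera, name): "extent" ([left, top, width, height] in pixels, round what is visible of it).
- imaging.mark_of(camera, name): "xy" ([column, row] in pixels: a listed point, or the origin of a listed thing).
The state is a dict: "clock": time; "qpos": joint angles; "qvel": joint speeds; "joint_efforts": joint torques, N m; "eef_pos": TCP position; "tcp_rot": TCP orientation; "contact_force": force on the tool from outside, world axes, zero at the start; "wrist_torque": the same for the moment, N m; "opening": opening from 0.0 (shut) to 1.0 (fully open); "grasp_force": force on a finger pad.
Only numpy, scipy, OpenCV 4.12 (cv2) and the standard library are available. Lean on these libraries where they do the work, as an engineer would, in place of code of your own. Each camera call takes 0.05 s, during which the arm holds its last target. There are 200 camera calls.

### The job

The hinged aluminium deck of the marble railway sags at its knob end. First turn the red wing knob until the deck sits level, flush with the two side rails, then turn the upside-down green tub mouth up and set it down gently in the middle of the deck, on the yellow square, ready to catch marbles. Leave the toys in the tray undisturbed and let go of everything.

Things in the scene. Friction and masses are not known exactly. Their poses are not given: they have to be found in the camera images.
- stand: Levelling stand, fixed. Wooden base 260 x 136 x 12 mm (x = -110 to +150); two fixed aluminium side rails 170 mm long, 8 mm thick, outer faces at y = +-66 mm, tops 55 mm above the floor. Origin: on the floor under the middle of the level deck; x runs from the hinge end (pin along y at x = -78, z = 50 mm) to the knob end (vertical knob axis at x = +105 mm); z up.
- deck_mid (a point): Centre of the 66 mm yellow square on the deck's top. Deck: plate 150 (x) x 112 x 10 mm; x towards the knob end, z normal to its top. Level = z vertical; middle then 55 mm above the floor, top flush with the rails. Starts with the knob end low by 0.075 to 0.145 rad. Each rad of clockwise knob turn (from above) raises that end by 0.05 rad of tilt; the deck stays where the knob puts it.
- knob_grip (a point): Grip point of the red wing knob, on its vertical axis, 100 mm above the floor. The wing is a bar 64 mm long (along this point's x), 14 mm thick (y) and 38 mm tall (from 76 to 114 mm above the floor), over a black disc of 40 mm diameter whose top is at 76 mm.
- foot_knob (a joint): Turn of the red wing knob, rad, grows clockwise seen from above; stops at -3.6 and +2.0, stays where left, about 0.08 N m of friction. The wing lies along the stand's x at 0. The value at which the deck is level differs from time to time (about -0.35 to +0.35): go by the deck.
- tub: Loose green plastic square tub with a white band round its closed end, 46 x 46 mm outside, 62 mm from mouth to closed end, walls and bottom 4 mm, about 0.13 kg. Origin: centre of the mouth; z points from the mouth to the closed end (up at the start, when it stands mouth down on the floor; down when it is mouth up). x and y are the normals of its flat side faces. It can lie steadily on a side face.
- tub_base (a point): Centre of the tub's closed end (outer face), 62 mm along z from the tub's origin; same axes as the tub.
- tray: Clear acrylic tray 140 x 360 x 22 mm, fixed, origin at the centre of its underside; holds the toys.
- helicopter: Blue toy helicopter, about 120 mm long and 70 mm tall, loose in the tray; leave alone. Origin under its cabin.
- wagon: Red wooden mail wagon 84 x 56 x 54 mm, loose in the tray; leave alone. Origin under its middle.
- station: Yellow station-shaped music box 85 x 60 x 75 mm with a terracotta roof, loose in the tray; leave alone. Origin under its middle.
- tunnel: Glass marble tunnel, a tube 110 mm long and 48 mm across on two wooden feet, loose in the tray; leave alone. Origin under its middle.

How it is judged (in metres and radians):
On the way, in this order (a step that is already met when the one before it is completed fails the run):
1. the deck is turned level, while the tub is not yet on it (angle between deck_mid's own z axis and vertical below 0.02 rad and horizontal distance between tub and deck_mid above 0.1 m), for 0.2 s.
2. the tub stands mouth up on the middle of the deck (angle between tub's own z axis and vertical above 3.08 rad and horizontal distance between tub_base and deck_mid below 0.02 m and z of tub_base in the frame of deck_mid below 0.005 m), for 0.2 s.
At the end, for the whole second after the job is handed in: The deck is within 0.02 rad (about 1.1 degrees) of level; the tub stands at rest on it mouth up (within 0.06 rad of upright, closed end within 5 mm of the deck's top) with its centre within 20 mm of the centre of the yellow square; the knob is at rest (all of step 2 and angle between deck_mid's own z axis and vertical below 0.02 rad and z of tub_base in the frame of deck_mid above -0.005 m and linear speed of tub below 0.02 m/s and velocity of joint foot_knob between -0.05 and 0.05 rad/s); the robot touches nothing.
It fails at once if a toy in the tray is pushed by more than 15 mm (distance of any of helicopter, wagon, station, tunnel from where it was at the start of the episode above 0.015 m).
It fails at once if the tub is banged or pressed on the stand with more than 40 N (contact force between tub and stand above 40 N).
It also fails if it takes over 72 s, if anything falls off the work surface, if the arm or the gripper's body presses on something with over 40 N, if the wrist force passes 120 N, or if a joint passes its speed limit or range.

## Working session

There is one attempt and no reset: what is moved stays moved. The work goes in short steps, Python scripts to look and compute and a tool call to move; the robot and the scene stay as the last step left them, time stands still between calls to the robot, and variables do not carry over. Pictures are saved under pics/ and viewed, at most 10 in all, crops included, and the job is handed in when it is done.

Besides the shell and the picture viewer there is one more tool, called after "Emit:" in YAML: its name, and indented under it one key for each argument. step_arm: Moves the arm, as the interface text tells. Its arguments: {"type":"object","properties":{"moves":{"type":"array"},"squeeze":{"type":"number"}},"required":["moves"]}

```bash
mkdir -p pics; cat > h.py <<'E'
import numpy as np, cv2
from rig import telemetry, imaging, r
from scipy.spatial.transform import Rotation as R
def save(cam,fn):
    im=imaging.grab_frame(cam); cv2.imwrite('pics/'+fn,im[:,:,::-1]); return im
def ray(cam,px):
    c=imaging.calibration(cam);T=np.array(c['cam_to_world'])
    d=np.array([(px[0]-c['cx'])/c['fx'],-(px[1]-c['cy'])/c['fy'],-1.]);d=T[:3,:3]@d
    return T[:3,3],d/np.linalg.norm(d)
def atz(cam,px,z):
    o,d=ray(cam,px);return o+d*(z-o[2])/d[2]
def tri(a,b):
    (o1,d1),(o2,d2)=ray('top',a),ray('side',b)
    s=np.linalg.lstsq(np.c_[d1,-d2],o2-o1,rcond=None)[0]
    p,q=o1+s[0]*d1,o2+s[1]*d2
    return (p+q)/2,np.linalg.norm(p-q)
def proj(cam,P):
    c=imaging.calibration(cam);T=np.linalg.inv(np.array(c['cam_to_world']));p=T[:3,:3]@np.array(P)+T[:3,3]
    return np.array([c['cx']+c['fx']*p[0]/-p[2],c['cy']-c['fy']*p[1]/-p[2]])
E
cat > a.py <<'E'
from h import *
np.set_printoptions(precision=2,suppress=True)
ims=[save(c,c+'0.png') for c in('top','side')]
cv2.imwrite('pics/both0.png',cv2.resize(np.hstack(ims)[:,:,::-1],(800,300)))
for c in('top','side'):
    k=imaging.calibration(c);print(c,[k[x] for x in k if x!='cam_to_world'],np.array(k['cam_to_world']))
for n in('stand','deck_mid','knob_grip','tub','tub_base','tray','helicopter','wagon','station','tunnel'):
    m={c:imaging.mark_of(c,n)[:2] for c in('top','side')}
    print(n,{c:[(np.round(x['xy'],1).tolist(),round(x['conf'],2)) for x in m[c]] for c in m})
    if m['top'] and m['side']: print('   ',*tri(m['top'][0]['xy'],m['side'][0]['xy']))
print(telemetry.sense())
E
python3 a.py
```

```text
top [492.573868429379, 492.573868429379, 253.93385622373702, 192.55912699476772] [[  -0.01    1.     -0.09  514.02]
 [  -1.     -0.      0.03   12.39]
 [   0.03    0.09    1.   1116.03]
 [   0.      0.      0.      1.  ]]
side [371.35670180648845, 371.35670180648845, 250.36829067943444, 193.74945467864123] [[   0.91    0.29   -0.29  360.53]
 [  -0.41    0.66   -0.63 -552.2 ]
 [   0.01    0.69    0.72  714.57]
 [   0.      0.      0.      1.  ]]
stand {'top': [([159.0, 268.0], 0.82)], 'side': [([192.8, 140.8], 0.46)]}
    [490.54 151.45 171.93] 78.17385308463365
deck_mid {'top': [([345.9, 264.3], 0.73), ([156.4, 268.7], 0.59)], 'side': [([160.7, 173.4], 0.92), ([298.4, 195.6], 0.22)]}
    [ 437.17 -148.66  348.61] 62.45427992180862
knob_grip {'top': [([134.3, 224.5], 0.71)], 'side': [([191.4, 141.0], 0.93)]}
    [540.86 226.31  99.96] 7.259353582005117
tub {'top': [([345.2, 259.1], 0.62)], 'side': [([164.3, 186.5], 0.62), ([218.8, 323.5], 0.61)]}
    [ 440.88 -152.42  325.22] 68.81940072359416
tub_base {'top': [([351.7, 266.3], 0.84), ([251.9, 124.6], 0.55)], 'side': [([220.9, 303.0],
[... 406 characters left out ...]
44 -13.22  -4.64] 5.577606753578249
station {'top': [([184.1, 129.3], 0.83)], 'side': [([270.5, 170.1], 0.8)]}
    [751.4  141.71  -8.87] 15.168821438745997
tunnel {'top': [([217.0, 130.3], 0.69)], 'side': [([287.8, 182.7], 0.83)]}
    [753.76  62.16   8.72] 2.501780500277512
{'clock': 1.1, 'qpos': array([ 1.33,  0.35,  1.63,  0.  ,  1.16, -0.  ]), 'qvel': array([-0., -0.,  0.,  0., -0., -0.]), 'joint_efforts': array([  0.  , -60.52, -34.24,   0.  ,   0.  ,   0.  ]), 'eef_pos': array([150.25, 606.68, 231.29]), 'tcp_rot': array([ 3.14, -0.  ,  2.9 ]), 'contact_force': array([-0.37, -0.48,  0.22]), 'wrist_torque': array([ 0.02, -0.02,  0.02]), 'grasp_force': 0.0, 'opening': 0.9998695771954986}
```

View pics/top0.png

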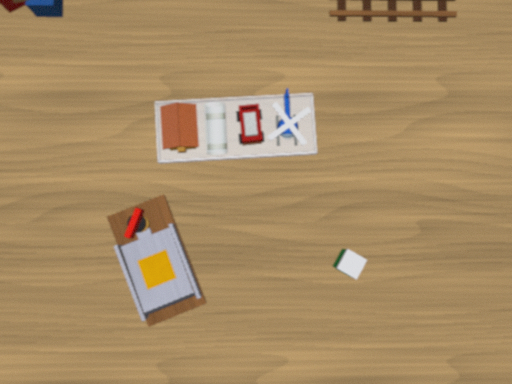

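View pics/side0.png

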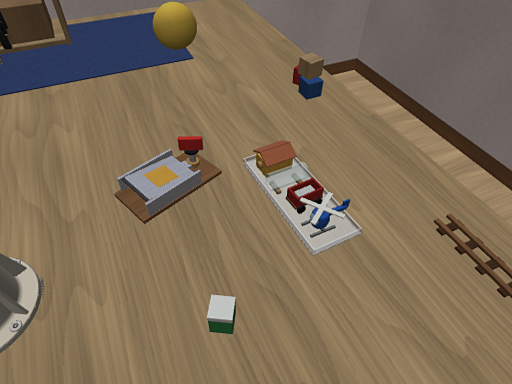

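The top view shows the yellow square at (156,268), the red wing at (134,223) and the tub at (351,264). The side view shows the square at (160,176), the wing at (190,144) and the tub top at (222,303). Next I'll zoom in and segment.

```bash
cat > b.py <<'E'
from h import *
np.set_printoptions(precision=2,suppress=True)
I={c:cv2.imread(f'pics/{c}0.png') for c in('top','side')}
t=cv2.resize(I['top'][190:330,95:215],None,fx=4,fy=4,interpolation=cv2.INTER_CUBIC)
s=cv2.resize(I['side'][130:225,110:230],None,fx=3.3,fy=3.3,interpolation=cv2.INTER_CUBIC)[:, :320]
cv2.imwrite('pics/crop.png',np.hstack([cv2.copyMakeBorder(x,0,560-x.shape[0],0,0,cv2.BORDER_CONSTANT) for x in(t,cv2.resize(I['side'][130:225,110:218],(320,281),interpolation=cv2.INTER_CUBIC))]))
def blob(c,lo,hi,roi):
    h=cv2.cvtColor(I[c],cv2.COLOR_BGR2HSV);m=cv2.inRange(h,lo,hi);z=np.zeros_like(m);x0,y0,x1,y1=roi;z[y0:y1,x0:x1]=m[y0:y1,x0:x1]
    ct=max(cv2.findContours(z,0,1)[0],key=cv2.contourArea)
    M=cv2.moments(z,True);return (M['m10']/M['m00'],M['m01']/M['m00']),cv2.minAreaRect(ct)
Y=[blob(c,(18,150,120),(32,255,255),q) for c,q in(('top',(120,230,200,310)),('side',(130,150,190,200)))]
print('yellow',Y,tri(Y[0][0],Y[1][0]))
W=blob('top',(0,150,100),(8,255,255),(110,195,165,245));print('wing',W)
for p in cv2.boxPoints(W[1]):print(atz('top',p,114))
T=blob('top',(0,0,170),(180,60,255),(325,240,380,290));S=blob('side',(0,0,150),(180,60,255),(200,285,245,325))
print('tub',T,S,tri(T[0],S[0]))
for p in cv2.boxPoints(T[1]):print(atz('top',p,62))
E
python3 b.py
```

```text
yellow [((156.28672150411282, 269.02937720329027), ((156.32757568359375, 269.0689697265625), (28.96847152709961, 29.896949768066406), 68.19859313964844)), ((160.93617021276594, 175.48936170212767), ((160.90000915527344, 175.30001831054688), (16.54690170288086, 28.174455642700195), 63.43495178222656))] (array([443.11, 191.15,  42.  ]), np.float64(0.3426964325502351))
wing ((132.43430656934308, 222.9160583941606), ((133.04380798339844, 222.8795623779297), (10.0814208984375, 32.551025390625), 19.98310661315918))
[513.15 247.02 114.  ]
[574.68 225.71 114.  ]
[567.62 206.57 114.  ]
[506.13 227.99 114.  ]
tub ((352.0589318600368, 263.75322283609574), ((351.8962097167969, 263.8868103027344), (23.40798568725586, 23.7965030670166), 29.05460548400879)) ((220.8785357737105, 306.8386023294509), ((220.78463745117188, 306.7230529785156), (26.047290802001953, 23.814666748046875), 7.125016689300537)) (array([ 451.68, -228.14,   59.68]), np.float64(0.5014161231795228))
[ 442.09 -192.77   62.  ]
[ 485.97 -218.53   62.  ]
[ 461.51 -262.     62.  ]
[ 417.76 -236.07   62.  ]
```

View pics/crop.png

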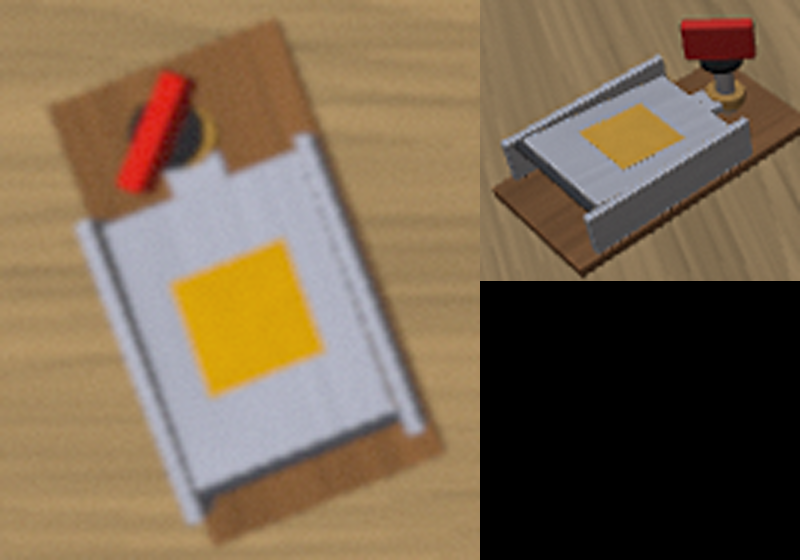

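```bash
cat > fit.py <<'E'
from h import *
from scipy.optimize import least_squares
np.set_printoptions(precision=3,suppress=True)
tp=lambda p:np.array(p)/4+[95,190]-.4
sd=lambda p:(np.array(p)-[480,0])/2.963+[110,130]-.3
def world(P,v,deck):
    x,y,yaw,t,off=v[:5]
    P=np.array(P,float)
    if deck: 
        d=P-[-78,0,50]; P=np.array([d[0]*np.cos(t)+d[2]*np.sin(t),d[1],-d[0]*np.sin(t)+d[2]*np.cos(t)])+[-78,0,50]
    return R.from_euler('z',yaw).apply(P)+[x,y,0]
# cam,px,point,deck?,rail?
o=[]
for p,q in(((50,105),(150,68)),((280,20),(150,-68)),((445,450),(-110,-68)),((215,543),(-110,68))):o.append(('top',tp(p),(*q,12),0,0))
for p,q in(((77,224),(85,66)),((190,522),(-85,66)),((313,132),(85,-66)),((424,430),(-85,-66))):o.append(('top',tp(p),(*q,55),0,1))
for p,q in(((748,120),(85,-66)),((587,210),(-85,-66)),((659,56),(85,66)),((503,143),(-85,66))):o.append(('side',sd(p),(*q,55),0,1))
for p,q in(((495,192),(-110,68)),((583,274),(-110,-68))):o.append(('side',sd(p),(*q,12),0,0))
for p,q in(((171,283),(33,33)),((285,240),(33,-33)),((325,352),(-33,-33)),((212,398),(-33,33))):o.append(('top',tp(p),(*q,55),1,0))
for p,q in(((581,132),(-33,33)),((640,103),(33,33)),((684,137),(33,-33)),((628,170),(-33,-33))):o.append(('side',sd(p),(*q,55),1,0))
def f(v):
    e=[]
    for c,px,P,dk,rl in o:
        P=(P[0]+(v[4] if rl else 0),P[1],P[2])
        e+=list(proj(c,world(P,v,dk))+(v[5:7] if c=='top' else v[7:9])-px)
    return np.r_[e,v[4]/10,v[5:9]]
s=least_squares(f,[443,191,.35,.12,0,0,0,0,0],loss='soft_l1')
J=np.linalg.inv(s.jac.T@s.jac)
print(s.x,np.sqrt(np.diag(J))*.5);print(s.fun[:-5].reshape(-1,2))
for n,P,d in(('knob',(105,0,100),0),('deck',(0,0,55),1)):
    w=world(P,s.x,d);print(n,w,proj('top',w)+s.x[5:7])
w=world((105,0,114),s.x,0);print(w,proj('top',w)+s.x[5:7])
E
python3 fit.py
```

```text
[444.331 188.347   0.373   0.088  -5.04   -0.23    0.208   0.223   0.904] [0.937 1.086 0.003 0.014 0.63  0.484 0.415 0.359 0.35 ]
[[-0.282  0.036]
 [-0.289 -1.125]
 [ 0.626  0.798]
 [-0.017  1.153]
 [-0.058 -0.226]
 [-0.001  0.823]
 [-0.778 -0.182]
 [ 0.228  0.042]
 [ 0.919  0.538]
 [ 0.821  4.098]
 [ 0.258 -0.44 ]
 [-0.637 -0.141]
 [-0.935 -1.448]
 [-0.817 -0.972]
 [-0.169 -0.338]
 [ 0.259 -1.071]
 [ 0.887 -0.153]
 [-0.039  0.052]
 [-0.395  0.131]
 [ 0.624 -0.235]
 [ 0.935  0.109]
 [-1.207 -0.064]]
knob [542.12  226.586 100.   ] [134.431 222.37 ]
deck [444.459 188.397  48.11 ] [156.898 268.703]
[542.12  226.586 114.   ] [132.962 222.185]
```

```bash
cat > go.py <<'E'
import sys
from h import *
np.set_printoptions(precision=4,suppress=True)
# usage: go.py x y z yaw  (tool down) -> total turn (/45deg) and shift (/200) in tool axes now
x,y,z,yaw=map(float,sys.argv[1:5]); s=telemetry.sense()
A=R.from_euler('xyz',s['tcp_rot']);B=R.from_euler('xyz',[np.pi,float(sys.argv[5]) if len(sys.argv)>5 else 0,yaw])
print(s['clock'],s['eef_pos'],s['tcp_rot'],s['qpos'],'open',s['opening'],s['contact_force'])
print('turn',(A.inv()*B).as_rotvec()/np.radians(45),'shift',A.inv().apply(np.array([x,y,z])-s['eef_pos'])/200)
E
python3 go.py 541.5 226.5 200 2.809
```

```text
1.1 [150.2486 606.6842 231.2891] [ 3.1416 -0.      2.8988] [ 1.3256  0.353   1.6334  0.      1.1552 -0.0024] open 0.9998695771954986 [-0.3689 -0.48    0.2184]
turn [ 0.     -0.      0.1144] shift [-2.3558 -1.3749  0.1564]
```

Emit:
step_arm:
  moves:
    - [[0,0,0.0],[-0.2,-0.117,0],1]
    - [[0,0,0.0],[-0.4,-0.233,0],1]
    - [[0,0,0],[-0.6,-0.35,0],1]
    - [[0,0,0],[-0.8,-0.467,0],1]
    - [[0,0,0],[-1,-0.584,0],1]
    - [[0,0,0],[-1,-0.584,0],1]

```text
clock: 1.7
eef_pos: [319.4, 441.8, 231.4]
tcp_rot: [-3.141, 0.001, 2.895]
contact_force: [-0.2, 0.1, -0.0]
opening: 1.005
grasp_force: 0.0
```

Emit:
step_arm:
  moves:
    - [[0,0,0.0],[-0.2,-0.117,0],1]
    - [[0,0,0.0],[-0.4,-0.233,0],1]
    - [[0,0,0],[-0.6,-0.35,0],1]
    - [[0,0,0],[-0.8,-0.467,0],1]
    - [[0,0,0],[-1,-0.584,0],1]
    - [[0,0,0],[-1,-0.584,0],1]

```text
clock: 2.3
eef_pos: [485.6, 280.9, 231.4]
tcp_rot: [-3.141, 0.002, 2.895]
contact_force: [0.1, 0.7, 0.3]
opening: 0.998
grasp_force: 0.0
```

```bash
python3 go.py 541.5 226.5 150 2.809
```

```text
2.3 [485.634  280.8784 231.4413] [-3.1415  0.0018  2.8951] [ 0.5225  0.2532  1.7727 -0.0015  1.1144 -0.8011] open 0.9980079520785271 [0.124  0.6786 0.3022]
turn [-0.      0.0023  0.1096] shift [-0.3365 -0.1955  0.4078]
```

Emit:
step_arm:
  moves:
    - [[0,0,0.06],[-0.17,-0.1,0.2],1]
    - [[0,0,0.11],[-0.336,-0.195,0.408],1]
    - [[0,0,0.11],[-0.336,-0.195,0.408],1]
    - [[0,0,0.11],[-0.336,-0.195,0.408],1]

```text
clock: 2.7
eef_pos: [537.4, 229.3, 148.0]
tcp_rot: [-3.14, -0.003, 2.812]
contact_force: [0.5, 0.6, 0.5]
opening: 0.998
grasp_force: 0.0
```

```bash
python3 go.py 541.5 226.5 82 2.809
```

```text
2.7 [537.441  229.3277 148.0433] [-3.1396 -0.0028  2.8115] [ 0.4005  0.384   1.7937  0.0004  0.9673 -0.8404] open 0.9979428991775615 [0.4653 0.6425 0.5155]
turn [-0.0026 -0.0035  0.0032] shift [-0.0247 -0.0061  0.3302]
```

Emit:
step_arm:
  moves:
    - [[0,0,0],[-0.02,-0.006,0.17],1]
    - [[0,0,0],[-0.02,-0.006,0.32],1]
    - [[0,0,0],[-0.02,-0.006,0.32],1]
    - [[0,0,0],[-0.02,-0.006,0.32],1]

```text
clock: 3.1
eef_pos: [541.5, 228.7, 87.0]
tcp_rot: [3.141, 0.0, 2.814]
contact_force: [0.3, 0.4, 0.3]
opening: 0.999
grasp_force: 0.0
```

```bash
python3 go.py 541.5 226.5 82 2.809
```

```text
3.1 [541.4546 228.6508  87.0415] [3.1411 0.0002 2.8138] [ 0.3969  0.4677  1.8274  0.0004  0.846  -0.8464] open 0.9986590887992856 [0.272  0.4034 0.3301]
turn [0.0007 0.0002 0.0061] shift [-0.0037 -0.0101  0.0252]
```

Emit:
step_arm:
  squeeze: 30
  moves:
    - [[0,0,0],[-0.004,-0.01,0.02],1]
    - [[0,0,0],[-0.004,-0.01,0.02],0.3]
    - [[0,0,0],[-0.004,-0.01,0.02],-0.3]
    - [[0,0,0],[-0.004,-0.01,0.02],-0.8]
    - [[0,0,0],[-0.004,-0.01,0.02],-1]
    - [[0,0,0],[-0.004,-0.01,0.02],-1]
    - [[0,0,0],[-0.004,-0.01,0.02],-1]
    - [[0,0,0],[-0.004,-0.01,0.02],-1]

```text
clock: 3.9
eef_pos: [542.5, 226.9, 82.3]
tcp_rot: [3.138, 0.001, 2.812]
contact_force: [-0.3, 8.0, 0.8]
opening: 0.155
grasp_force: 34.0
```

```bash
python3 go.py 541.5 226.5 82 2.809
```

```text
3.9 [542.5003 226.876   82.2609] [3.1384 0.0008 2.8117] [ 0.3925  0.4739  1.8309  0.0025  0.8341 -0.8501] open 0.1554208535007192 [-0.2819  7.9671  0.8329]
turn [0.0041 0.001  0.0034] shift [ 0.0041 -0.0034  0.0013]
```

Emit:
step_arm:
  moves:
    - [[0,0,0.17],[0,0,0],-1]
    - [[0,0,0.34],[0,0,0],-1]
    - [[0,0,0.51],[0,0,0],-1]
    - [[0,0,0.68],[0,0,0],-1]
    - [[0,0,0.84],[0,0,0],-1]
    - [[0,0,1],[0,0,0],-1]
    - [[0,0,1],[0,0,0],-1]
    - [[0,0,1],[0,0,0],-1]

```text
clock: 4.7
eef_pos: [541.1, 225.5, 82.2]
tcp_rot: [-3.141, -0.001, 2.026]
contact_force: [-4.5, 2.5, 7.4]
opening: 0.158
grasp_force: 35.1
```

Emit:
step_arm:
  moves:
    - [[0,0,0.17],[0,0,0],-1]
    - [[0,0,0.34],[0,0,0],-1]
    - [[0,0,0.51],[0,0,0],-1]
    - [[0,0,0.68],[0,0,0],-1]
    - [[0,0,0.84],[0,0,0],-1]
    - [[0,0,1],[0,0,0],-1]
    - [[0,0,1],[0,0,0],-1]
    - [[0,0,1],[0,0,0],-1]

```text
clock: 5.5
eef_pos: [539.2, 225.4, 82.2]
tcp_rot: [-3.137, 0.002, 1.241]
contact_force: [-12.2, 2.6, 15.3]
opening: 0.158
grasp_force: 36.1
```

Emit:
step_arm:
  moves:
    - [[0,0,0.17],[0,0,0],-1]
    - [[0,0,0.34],[0,0,0],-1]
    - [[0,0,0.51],[0,0,0],-1]
    - [[0,0,0.68],[0,0,0],-1]
    - [[0,0,0.84],[0,0,0],-1]
    - [[0,0,1],[0,0,0],-1]
    - [[0,0,1],[0,0,0],-1]
    - [[0,0,1],[0,0,0],-1]

```text
clock: 6.3
eef_pos: [537.7, 226.7, 82.2]
tcp_rot: [-3.137, 0.006, 0.455]
contact_force: [-18.9, 10.7, 17.1]
opening: 0.157
grasp_force: 36.5
```

```bash
python3 go.py 541.5 226.5 82 0.373
```

```text
6.3 [537.7365 226.6593  82.1545] [-3.137   0.0059  0.4547] [0.3939 0.4723 1.8341 0.0056 0.8414 1.5062] open 0.15695271022596985 [-18.8991  10.7077  17.0687]
turn [-0.0055  0.0078  0.104 ] shift [0.0166 0.009  0.0006]
```

Emit:
step_arm:
  moves:
    - [[0,0,0.104],[0,0,0],-1]
    - [[0,0,0.104],[0,0,0],-1]
    - [[0,0,0.104],[0,0,0],0]
    - [[0,0,0.104],[0,0,0],1]
    - [[0,0,0.104],[0,0,0],1]
    - [[0,0,0.104],[0,0,0],1]
    - [[0,0,0.104],[0,0,-0.2],1]
    - [[0,0,0.104],[0,0,-0.4],1]

```text
clock: 7.1
eef_pos: [541.0, 224.5, 161.4]
tcp_rot: [3.141, 0.003, 0.374]
contact_force: [0.7, 0.5, 1.2]
opening: 0.997
grasp_force: 0.0
```

```bash
python3 go.py 400 0 200 0.373
```

```text
7.1 [540.9531 224.5085 161.3861] [3.1414 0.0032 0.3742] [ 0.3909  0.3696  1.7807 -0.0002  0.9944  1.5876] open 0.9972417498736411 [0.7062 0.478  1.1838]
turn [0.0002 0.0041 0.0015] shift [-1.0669  0.7873 -0.1895]
```

Emit:
step_arm:
  moves:
    - [[0,0,0],[-0.12,0.1,-0.19],1]
    - [[0,0,0],[-0.32,0.24,-0.19],1]
    - [[0,0,0],[-0.52,0.38,-0.19],1]
    - [[0,0,0],[-0.72,0.53,-0.19],1]
    - [[0,0,0],[-0.92,0.68,-0.19],1]
    - [[0,0,0],[-1,0.79,-0.19],1]
    - [[0,0,0],[-1,0.79,-0.19],1]

```text
clock: 7.8
eef_pos: [412.1, 2.4, 199.8]
tcp_rot: [3.141, 0.0, 0.371]
contact_force: [0.6, 0.1, 0.1]
opening: 0.997
grasp_force: 0.0
```

```bash
sed -i 's/0.png/1.png/g; s/crop.png/crop1.png/' b.py; python3 - <<'E'
from h import *
save('top','top1.png');save('side','side1.png')
E
python3 b.py
```

```text
yellow [((155.53416856492026, 269.37813211845105), ((155.50082397460938, 269.3910217285156), (29.516345977783203, 29.79976463317871), 68.62937927246094)), ((155.57075471698113, 174.56603773584905), ((153.99998474121094, 176.49998474121094), (18.027755737304688, 14.422205924987793), 56.3099365234375))] (array([436.6 , 193.14,  46.81]), np.float64(12.036615965774418))
wing ((132.28735632183907, 222.39846743295018), ((132.21531677246094, 222.4671630859375), (30.756874084472656, 8.799884796142578), 70.01689147949219))
[567.38 247.77 114.  ]
[573.39 231.27 114.  ]
[515.   209.35 114.  ]
[509.07 225.8  114.  ]
tub ((352.0924214417745, 263.6987060998152), ((351.953857421875, 263.8307800292969), (23.56659698486328, 23.56659698486328), 29.744882583618164)) ((220.90849673202615, 306.92973856209153), ((220.8168487548828, 306.8316955566406), (26.46799087524414, 23.980398178100586), 5.710592269897461)) (array([ 451.74, -228.25,   59.47]), np.float64(0.5947361649090911))
[ 442.91 -192.76   62.  ]
[ 486.07 -218.81   62.  ]
[ 460.92 -262.26   62.  ]
[ 417.9  -236.05   62.  ]
```

View pics/crop1.png

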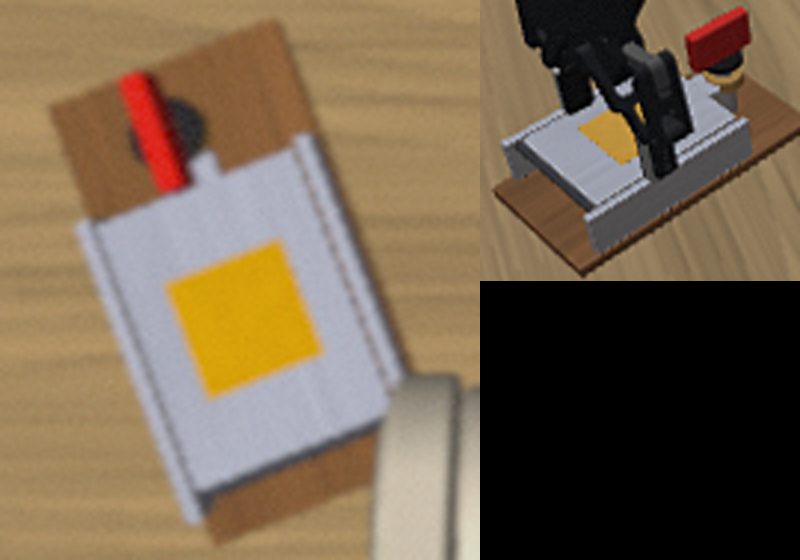

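The wing now lies along the stand's x and the deck looks near level in the top view. The gripper hides the deck in the side view, so I'll move it over to the tub and look again.

```bash
python3 go.py 440 -215 220 1.025
```

```text
7.9 [413.782    4.5442 199.9858] [ 3.1414 -0.001   0.3723] [0.0072 0.0546 2.0929 0.0003 0.9931 1.2055] open 1.0065234213660899 [0.2546 0.0093 0.2529]
turn [ 0.0006 -0.0012 -0.8311] shift [-0.2771  1.0702 -0.1002]
```

Emit:
step_arm:
  moves:
    - [[0,0,-0.15],[-0.05,0.2,-0.1],1]
    - [[0,0,-0.3],[-0.1,0.4,-0.1],1]
    - [[0,0,-0.45],[-0.15,0.6,-0.1],1]
    - [[0,0,-0.6],[-0.2,0.8,-0.1],1]
    - [[0,0,-0.75],[-0.27,1.0,-0.1],1]
    - [[0,0,-0.83],[-0.27,1.0,-0.1],1]
    - [[0,0,-0.83],[-0.27,1.0,-0.1],1]

```text
clock: 8.6
eef_pos: [437.1, -201.2, 219.3]
tcp_rot: [-3.141, -0.0, 1.026]
contact_force: [-0.2, 0.7, 0.2]
opening: 1.0
grasp_force: 0.0
```

```bash
sed -i 's/1.png/2.png/g; s/crop1.png/crop2.png/' b.py; cat > c.py <<'E'
from h import *
save('top','top2.png');save('side','side2.png')
I=[cv2.imread(f'pics/{c}2.png') for c in('top','side')]
a=cv2.resize(I[0][205:315,108:208],(400,440),interpolation=cv2.INTER_CUBIC)
b=cv2.resize(I[1][142:222,112:212],(400,320),interpolation=cv2.INTER_CUBIC)
o=cv2.resize(cv2.imread('pics/side0.png')[142:222,112:212],(400,320),interpolation=cv2.INTER_CUBIC)[:270]
cv2.imwrite('pics/c2.png',np.hstack([cv2.copyMakeBorder(a,0,150,0,0,0),np.vstack([b,o])]))
E
python3 c.py; python3 go.py 452 -227.5 220 1.025
```

```text
8.7 [ 436.7612 -200.0651  219.3709] [-3.1409 -0.0002  1.0251] [-0.4329  0.1401  1.9459  0.0004  1.0563  0.1126] open 1.0013694401920668 [-0.0606 -0.2028  0.2237]
turn [-0.0009 -0.0003  0.0002] shift [-0.0777  0.1363 -0.0033]
```

View pics/c2.png

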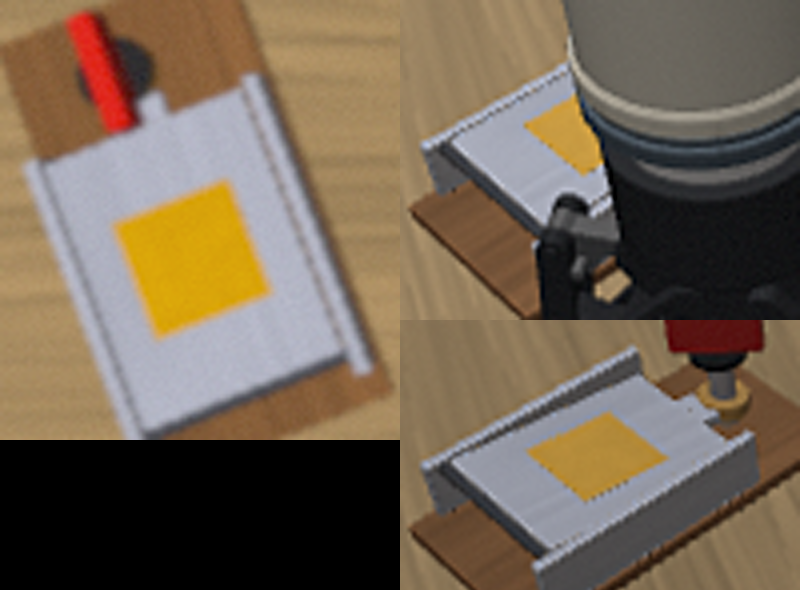

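```bash
cat > ik.py <<'E'
from h import *
from scipy.optimize import least_squares
np.set_printoptions(precision=3,suppress=True)
D=[([1.3256,.353,1.6334,1.1552],[150.25,606.68,231.29]),([.5225,.2532,1.7727,1.1144],[485.63,280.88,231.44]),([.4005,.384,1.7937,.9673],[537.44,229.33,148.04]),([.3969,.4677,1.8274,.846],[541.45,228.65,87.04]),([.0072,.0546,2.0929,.9931],[413.78,4.54,199.99]),([-.4329,.1401,1.9459,1.0563],[436.76,-200.07,219.37])]
def f(v):
    r0,z0,a,b,ps=v;e=[]
    for q,p in D:
        e+=[r0+a*np.sin(q[1])+b*np.sin(q[1]+q[2]+ps)-np.hypot(*p[:2]),z0+a*np.cos(q[1])+b*np.cos(q[1]+q[2]+ps)-p[2]]
    return e
s=least_squares(f,[0,100,450,450,0]);print(s.x,s.fun)
r0,zt,a,b,ps=s.x
if __name__=='__main__':
  for Lt in(200,260,320):
    z0=zt+Lt
    def fk(q):
        S=q[1]+q[2]
        Rw=R.from_euler('z',q[0])*R.from_euler('y',S)*R.from_euler('z',q[3])*R.from_euler('y',q[4])*R.from_euler('z',q[5]+np.pi/2)
        w=R.from_euler('z',q[0]).apply([r0+a*np.sin(q[1])+b*np.sin(S+ps),0,z0+a*np.cos(q[1])+b*np.cos(S+ps)])
        return w+Rw.apply([0,0,Lt]),Rw
    for nm,P,yaw in(('tub',[452,-227.5,30],1.025),('deck',[444,188,85],1.97),('deck',[444,188,85],1.97+.4)):
      for bt in(50,45,0,-45,-50):
        Rt=R.from_euler('xyz',[np.pi,0,yaw])*R.from_euler('y',bt,degrees=True)
        tcp=np.array(P)+Rt.apply([0,0,19])
        g=lambda q:np.r_[(fk(q)[0]-tcp)/200,(fk(q)[1].inv()*Rt).as_rotvec()]
        q=least_squares(g,[np.arctan2(P[1],P[0]),.45,1.8,0,.9,0]);print(Lt,nm,bt,q.x,q.cost)
E
python3 ik.py
```

```text
[  0.146 -47.25  567.044 498.082   0.118] [-0.101  0.006 -0.436  0.008  0.955  0.033 -0.529  0.053 -0.207 -0.061
  0.317 -0.04 ]
200 tub 50 [-0.739  0.63   2.024  1.051  1.048 -1.012] 6.375865521024802e-24
200 tub 45 [-0.718  0.606  2.028  0.998  0.978 -0.955] 2.5063560158416835e-23
200 tub 0 [-0.466  0.499  2.034 -0.     0.608  0.079] 1.0193547436179288e-26
200 tub -45 [-0.224  0.622  1.985 -0.882  1.053  0.981] 2.5346604920647227e-26
200 tub -50 [-0.205  0.647  1.978 -0.928  1.124  1.028] 5.402806728992741e-23
200 deck 50 [ 0.12   0.513  2.046  0.947  1.136 -0.948] 1.348016221398442e-23
200 deck 45 [ 0.141  0.488  2.049  0.893  1.071 -0.895] 3.6094736574997186e-27
200 deck 0 [ 0.401  0.373  2.064 -0.     0.705  0.001] 2.029323694511605e-30
200 deck -45 [ 0.66   0.489  2.048 -0.891  1.072  0.895] 4.0823161587069374e-27
200 deck -50 [ 0.68   0.514  2.045 -0.945  1.138  0.949] 1.5075211309051037e-23
200 deck 50 [ 0.167  0.561  1.938  0.691  1.325 -1.05 ] 1.0453725891493396e-19
200 deck 45 [ 0.182  0.535  1.949  0.652  1.256 -1.019] 9.66143841125066e-22
200 deck 0 [ 0.401  0.373  2.064
[... 1851 characters left out ...]
45 [-0.015  0.581  1.995  0.807  1.111 -0.991] 1.0355289043837002e-20
320 deck 0 [ 0.401  0.373  2.064 -0.     0.705  0.001] 3.6556279459317214e-31
320 deck -45 [ 0.816  0.581  1.994 -0.805  1.112  0.991] 1.0826681809020862e-20
320 deck -50 [ 0.846  0.624  1.979 -0.844  1.179  1.046] 1.8605388619735502e-18
320 deck 50 [ 0.045  0.69   1.81   0.606  1.368 -1.11 ] 2.0330994717006303e-31
320 deck 45 [ 0.066  0.647  1.837  0.577  1.297 -1.079] 6.1705639860200405e-31
320 deck 0 [ 0.401  0.373  2.064  0.     0.705 -0.399] 7.900035280439129e-31
320 deck -45 [ 0.857  0.512  2.169 -1.11   0.908  0.973] 3.890127778183922e-18
320 deck -50 [ 0.897  0.556  2.167 -1.163  0.98   1.063] 4.408362122511425e-30
```

```bash
cat > g.py <<'E'
import sys
from h import *
np.set_printoptions(precision=3,suppress=True)
# usage: g.py yaw "gx gy gz betadeg back" ...  poses of grasp point (backed off along tool z), from now
s=telemetry.sense();A=R.from_euler('xyz',s['tcp_rot']);yaw=float(sys.argv[1])
print(s['clock'],s['eef_pos'],s['tcp_rot'],'q',s['qpos'],'open',s['opening'],'F',s['contact_force'],s['grasp_force'])
print('grasp pt',s['eef_pos']-19*A.as_matrix()[:,2])
for a in sys.argv[2:]:
    gx,gy,gz,b,k=map(float,a.split());B=R.from_euler('xyz',[np.pi,0,yaw])*R.from_euler('y',b,degrees=True)
    t=np.array([gx,gy,gz])+B.apply([0,0,19-k])
    print(a,'tcp',t,'turn',(A.inv()*B).as_rotvec()/np.radians(45),'shift',A.inv().apply(t-s['eef_pos'])/200)
E
python3 g.py 1.025 "452 -227.5 32 45 130" "452 -227.5 32 45 60" "452 -227.5 32 45 0"
```

```text
8.7 [ 436.761 -200.065  219.371] [-3.141 -0.     1.025] q [-0.433  0.14   1.946  0.     1.056  0.113] open 1.0013694401920668 F [-0.061 -0.203  0.224] 0.0
grasp pt [ 436.771 -200.076  238.371]
452 -227.5 32 45 130 tcp [ 411.257 -294.586  110.489] turn [-0.001  1.    -0.   ] shift [-0.47   0.137  0.544]
452 -227.5 32 45 60 tcp [ 436.951 -252.279   60.991] turn [-0.001  1.    -0.   ] shift [-0.223  0.137  0.792]
452 -227.5 32 45 0 tcp [ 458.974 -216.017   18.565] turn [-0.001  1.    -0.   ] shift [-0.011  0.137  1.004]
```

Emit:
step_arm:
  moves:
    - [[0,0.19,0],[-0.12,0.03,0.1],1]
    - [[0,0.38,0],[-0.24,0.06,0.2],1]
    - [[0,0.57,0],[-0.35,0.09,0.32],1]
    - [[0,0.76,0],[-0.42,0.12,0.44],1]
    - [[0,0.95,0],[-0.47,0.137,0.544],1]
    - [[0,1,0],[-0.47,0.137,0.544],1]
    - [[0,1,0],[-0.47,0.137,0.544],1]
    - [[0,1,0],[-0.47,0.137,0.544],1]

```text
clock: 9.5
eef_pos: [411.4, -294.9, 110.6]
tcp_rot: [-3.139, -0.784, 1.025]
contact_force: [-0.0, -0.2, 0.5]
opening: 1.002
grasp_force: 0.0
```

```bash
python3 g.py 1.025  "452 -227.5 32 45 0"; python3 - <<'E'
from h import *
save('top','top3.png');save('side','side3.png')
a,b=[cv2.imread(f'pics/{c}3.png') for c in('top','side')]
x=cv2.resize(a[205:315,108:208],(400,440),interpolation=cv2.INTER_CUBIC)
y=cv2.resize(b[142:222,112:212],(400,320),interpolation=cv2.INTER_CUBIC)
z=cv2.resize(b[180:,100:440],(400,240))
cv2.imwrite('pics/c3.png',np.hstack([cv2.copyMakeBorder(x,0,120,0,0,0),np.vstack([y,z])]))
E
```

```text
9.5 [ 411.408 -294.937  110.627] [-3.139 -0.784  1.025] q [-1.055  0.573  1.877  0.708  1.24  -0.94 ] open 1.0023373195649512 F [-0.035 -0.233  0.54 ] 0.0
grasp pt [ 404.486 -306.422  124.087]
452 -227.5 32 45 0 tcp [ 458.974 -216.017   18.565] turn [-0.003  0.002 -0.   ] shift [ 0.002 -0.     0.651]
```

View pics/c3.png

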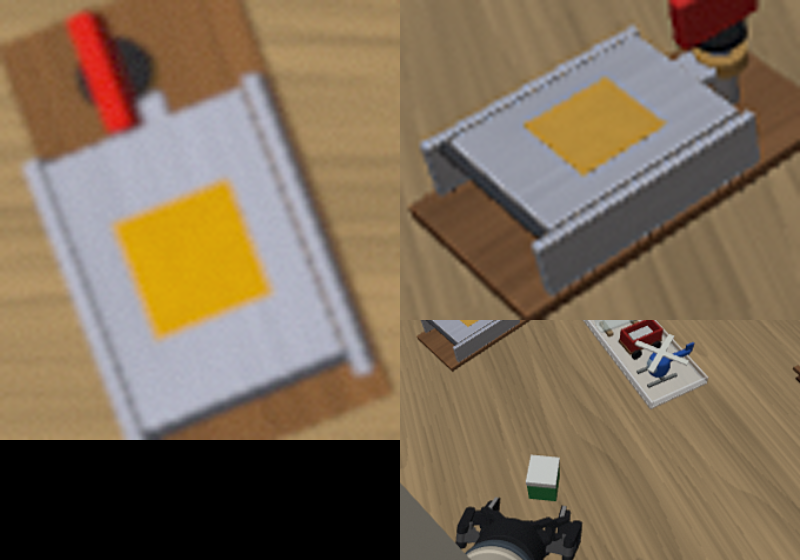

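The side view is clear now. The tub stands untouched and the deck lies visually flush with both rails. I'll refit the tilt numerically on these newer, sharper points.

```bash
cat > fit2.py <<'E'
import re
src=open('fit.py').read().split('o=[]')[0]
exec(src)
from b2 import corners
t4=lambda p:np.array(p)/4+[108,205]-.4
s4=lambda p:(np.array(p)-[400,0])/4+[112,142]-.4
o=[]
for p,q in(((50,105),(150,68)),((280,20),(150,-68)),((445,450),(-110,-68)),((215,543),(-110,68))):o.append(('top',tp(p),(*q,12),0,0))
for p,q in(((77,224),(85,66)),((190,522),(-85,66)),((313,132),(85,-66)),((424,430),(-85,-66))):o.append(('top',tp(p),(*q,55),0,1))
for p,q in(((757,117),(85,-66)),((537,240),(-85,-66)),((631,26),(85,66)),((421,147),(-85,66))):o.append(('side',s4(p),(*q,55),0,1))
for p,q in(((410,212),(-110,68)),((528,319),(-110,-68))):o.append(('side',s4(p),(*q,12),0,0))
Q=((33,33),(33,-33),(-33,-33),(-33,33))
for k,f0 in((1,'0'),(2,'3')):
    for c in('top','side'):
        C=corners(c,f0);print(c,f0,C.ravel())
        for q in Q: # match by projection
            w=proj(c,world((*q,55),[444.3,188.3,.373,.12 if k==1 else 0,0],1))
            o.append((c,C[np.argmin(np.linalg.norm(C-w,axis=1))],(*q,55),k,0))
def f(v):
    e=[]
    for c,px,P,dk,rl in o:
        u=v[:5].copy();u[3]=v[3] if dk==1 else v[9]
        P=(P[0]+(v[4] if rl else 0),P[1],P[2])
        e+=list(proj(c,world(P,u,dk))+(v[5:7] if c=='top' else v[7:9])-px)
    return np.r_[e,v[4]/10,v[5:9]/2]
s=least_squares(f,[443,191,.35,.12,0,0,0,0,0,0],loss='soft_l1')
J=np.linalg.inv(s.jac.T@s.jac)
print(s.x,np.sqrt(np.diag(J))*.5);print(s.fun[:-5].reshape(-1,2).T)
E
cat > b2.py <<'E'
import cv2,numpy as np
from scipy.optimize import minimize
def corners(c,k):
    im=cv2.imread(f'pics/{c}{k}.png').astype(np.float32)
    x0,y0,x1,y1=(125,240,190,300) if c=='top' else (130,150,195,200)
    # yellowness (R+G)/2-B, upsampled; half-level contour fitted by a quad
    y=((im[...,2]+im[...,1])/2-im[...,0])[y0:y1,x0:x1];y=cv2.resize(y,None,fx=8,fy=8,interpolation=cv2.INTER_CUBIC)
    hi=np.percentile(y[y>y.max()*.7],50);lo=5.
    m=(y>(hi+lo)/2).astype(np.uint8)
    n,l,st,_=cv2.connectedComponentsWithStats(m);m=(l==1+np.argmax(st[1:,4])).astype(np.uint8)
    ct=cv2.findContours(m,0,1)[0][0]
    a=cv2.approxPolyDP(ct,.06*cv2.arcLength(ct,True),True)[:,0].astype(float)
    assert len(a)==4,a
    P=ct[:,0].astype(float);L=[]
    for i in range(4):
        A,B=a[i],a[(i+1)%4];d=(B-A);n2=d@d
        t=(P-A)@d/n2;ds=abs((P-A)@np.array([-d[1],d[0]]))/np.sqrt(n2)
        S=P[(t>.15)&(t<.85)&(ds<8)];vx,vy,X,Y=cv2.fitLine(S.astype(np.float32),2,0,.01,.01).ravel();L.append(np.cross([X,Y,1],[X+vx,Y+vy,1]))
    C=[]
    for i in range(4):
        p=np.cross(L[i-1],L[i]);C.append(p[:2]/p[2])
    return (np.array(C)+.5)/8-.5+[x0,y0]
E
python3 fit2.py
```

```text
top 0 [165.074 249.857 137.747 260.755 147.364 288.42  175.054 277.099]
side 0 [178.387 176.151 163.728 164.773 142.908 174.274 157.931 186.757]
top 3 [164.095 249.94  136.398 260.944 146.984 288.879 174.827 277.541]
side 3 [162.754 160.986 142.471 172.941 157.361 185.263 177.956 172.572]
[444.543 189.624   0.373   0.094  -4.925   0.16    0.303  -0.256   1.25
  -0.028] [1.648 1.88  0.003 0.013 0.561 0.873 0.769 0.646 0.527 0.013]
[[-0.478 -0.483  0.44  -0.205 -0.295 -0.233 -1.013 -0.002 -0.309  0.315
   0.518 -0.471 -0.755 -0.458 -0.71   0.875  1.487  0.007  0.096  0.579
   0.009 -0.003 -0.658  0.935  1.456 -0.025  0.223  0.29   0.069 -0.125]
 [ 0.047 -1.123  0.793  1.157 -0.271  0.773 -0.235 -0.017 -0.115  3.006
   0.103 -0.538 -1.54  -0.195 -0.741 -1.324  0.333  0.718 -0.325  0.094
   0.32   0.198 -0.545 -1.17   0.299  0.73  -0.297 -0.09   0.352  0.061]]
```

The fit gives a tilt of -0.028 ± 0.013, with the knob end slightly high. The change from before is 0.122, exactly what the turn predicts. I'll settle the level by probing the deck with closed fingers at two points.

```bash
python3 g.py 1.5 "420 -130 219 0 0" 
```

```text
9.6 [ 411.938 -294.724  111.84 ] [ 3.14  -0.783  1.029] q [-1.054  0.57   1.877  0.708  1.24  -0.941] open 1.0009021489086383 F [0.037 0.613 0.398] 0.0
grasp pt [ 405.01  -306.193  125.312]
420 -130 219 0 0 tcp [ 420. -130.  200.] turn [ 0.236 -0.977 -0.569] shift [ 0.826 -0.39   0.199]
```

Emit:
step_arm:
  moves:
    - [[0.03,-0.12,-0.07],[0.1,-0.04,-0.15],-1]
    - [[0.06,-0.25,-0.14],[0.26,-0.1,-0.15],-1]
    - [[0.09,-0.38,-0.22],[0.4,-0.18,-0.1],-1]
    - [[0.12,-0.52,-0.3],[0.55,-0.25,0],-1]
    - [[0.16,-0.66,-0.38],[0.7,-0.32,0.1],-1]
    - [[0.2,-0.82,-0.48],[0.826,-0.39,0.2],-1]
    - [[0.236,-0.977,-0.569],[0.826,-0.39,0.2],-1]
    - [[0.236,-0.977,-0.569],[0.826,-0.39,0.2],-1]

```text
clock: 10.4
eef_pos: [421.2, -127.3, 201.9]
tcp_rot: [3.135, 0.002, 1.508]
contact_force: [-1.2, -0.1, 0.1]
opening: 0.001
grasp_force: 0.0
```

```bash
python3 g.py 1.97 "453 67 150 0 0" "486.5 246 110 0 0" 
```

```text
10.4 [ 421.225 -127.27   201.899] [3.135 0.002 1.508] q [-0.297  0.093  2.046 -0.     0.997 -0.234] open 0.0009409168197449926 F [-1.175 -0.076  0.099] 0.0
grasp pt [ 421.111 -127.227  220.899]
453 67 150 0 0 tcp [453.  67. 131.] turn [ 0.007  0.004 -0.588] shift [0.98  0.096 0.353]
486.5 246 110 0 0 tcp [486.5 246.   91. ] turn [ 0.007  0.004 -0.588] shift [1.884 0.206 0.552]
```

Emit:
step_arm:
  moves:
    - [[0,0,-0.12],[0.2,0.02,0],-1]
    - [[0,0,-0.24],[0.4,0.04,0.0],-1]
    - [[0,0,-0.36],[0.6,0.06,0.1],-1]
    - [[0,0,-0.48],[0.8,0.08,0.2],-1]
    - [[0.007,0.004,-0.588],[0.98,0.096,0.353],-1]
    - [[0.007,0.004,-0.588],[0.98,0.096,0.353],-1]
    - [[0.007,0.004,-0.588],[0.98,0.096,0.353],-1]

```text
clock: 11.1
eef_pos: [452.4, 63.6, 129.4]
tcp_rot: [-3.139, -0.008, 1.96]
contact_force: [0.4, 0.2, 1.0]
opening: 0.006
grasp_force: 0.0
```

```bash
python3 g.py 1.97  "486.5 246 81 0 0" 
```

```text
11.1 [452.444  63.607 129.399] [-3.139 -0.008  1.96 ] q [ 0.131  0.233  2.073  0.01   0.841 -0.264] open 0.005613947407707187 F [0.381 0.249 0.955] 0.0
grasp pt [452.556  63.486 148.398]
486.5 246 81 0 0 tcp [486.5 246.   62. ] turn [-0.004 -0.01  -0.013] shift [0.776 0.505 0.342]
```

Emit:
step_arm:
  moves:
    - [[0,0,-0.013],[0.2,0.13,0],-1]
    - [[0,-0.01,-0.013],[0.4,0.26,0.0],-1]
    - [[0,-0.01,-0.013],[0.6,0.39,0.05],-1]
    - [[0,-0.01,-0.013],[0.776,0.505,0.15],-1]
    - [[0,-0.01,-0.013],[0.776,0.505,0.33],-1]
    - [[0,-0.01,-0.013],[0.776,0.505,0.33],-1]
    - [[0,-0.01,-0.013],[0.776,0.505,0.33],-1]
    - [[0,-0.01,-0.013],[0.776,0.505,0.33],-1]

```text
clock: 11.9
eef_pos: [488.2, 244.6, 66.2]
tcp_rot: [-3.141, 0.001, 1.968]
contact_force: [0.0, -0.5, 0.5]
opening: -0.0
grasp_force: 0.0
```

Emit:
step_arm:
  moves:
    - [[0,0,0],[0,0,0.005],-1]
    - [[0,0,0],[0,0,0.01],-1]
    - [[0,0,0],[0,0,0.015],-1]
    - [[0,0,0],[0,0,0.015],-1]

```text
clock: 12.3
eef_pos: [487.2, 245.4, 61.4]
tcp_rot: [-3.139, 0.001, 1.97]
contact_force: [0.1, -0.7, 0.0]
opening: 0.001
grasp_force: 0.0
```

Emit:
step_arm:
  moves:
    - [[0,0,0],[0,0,0.005],-1]
    - [[0,0,0],[0,0,0.01],-1]
    - [[0,0,0],[0,0,0.015],-1]
    - [[0,0,0],[0,0,0.015],-1]

```text
clock: 12.7
eef_pos: [487.0, 245.5, 57.9]
tcp_rot: [-3.138, 0.001, 1.97]
contact_force: [-0.3, 0.3, -0.2]
opening: -0.001
grasp_force: 0.0
```

Emit:
step_arm:
  moves:
    - [[0,0,0],[0,0,0.005],-1]
    - [[0,0,0],[0,0,0.01],-1]
    - [[0,0,0],[0,0,0.01],-1]

```text
clock: 13.0
eef_pos: [487.2, 245.6, 56.3]
tcp_rot: [-3.139, 0.001, 1.97]
contact_force: [0.3, 0.4, 1.7]
opening: -0.002
grasp_force: 1.2
```

Emit:
step_arm:
  moves:
    - [[0,0,0],[0,0,0.005],-1]
    - [[0,0,0],[0,0,0.005],-1]

```text
clock: 13.2
eef_pos: [487.3, 245.6, 55.7]
tcp_rot: [-3.139, 0.001, 1.97]
contact_force: [-2.2, -0.6, 8.0]
opening: 0.001
grasp_force: 3.8
```

```bash
python3 g.py 1.97  "375 202.5 81 0 0" 
```

```text
13.2 [487.251 245.582  55.696] [-3.139  0.001  1.97 ] q [ 0.465  0.465  1.933 -0.001  0.746  0.066] open 0.0014148794362515433 F [-2.228 -0.567  8.038] 3.8096889391169952
grasp pt [487.286 245.618  74.696]
375 202.5 81 0 0 tcp [375.  202.5  62. ] turn [-0.003  0.001  0.   ] shift [ 0.02  -0.601 -0.03 ]
```

Emit:
step_arm:
  moves:
    - [[0,0,0],[0,0,-0.06],-1]
    - [[0,0,0],[0.005,-0.2,-0.06],-1]
    - [[0,0,0],[0.01,-0.4,-0.06],-1]
    - [[0,0,0],[0.02,-0.6,-0.06],-1]
    - [[0,0,0],[0.02,-0.6,-0.025],-1]
    - [[0,0,0],[0.02,-0.6,-0.025],-1]
    - [[0,0,0],[0.02,-0.6,-0.025],-1]
    - [[0,0,0],[0.02,-0.6,-0.02],-1]

```text
clock: 14.0
eef_pos: [376.5, 203.3, 60.0]
tcp_rot: [-3.141, 0.001, 1.97]
contact_force: [-0.7, 0.6, -0.1]
opening: -0.0
grasp_force: 0.0
```

Emit:
step_arm:
  moves:
    - [[0,0,0],[0,0,0.005],-1]
    - [[0,0,0],[0,0,0.01],-1]
    - [[0,0,0],[0,0,0.01],-1]

```text
clock: 14.3
eef_pos: [375.1, 202.6, 57.3]
tcp_rot: [-3.139, 0.001, 1.97]
contact_force: [-1.0, -0.3, -1.3]
opening: -0.005
grasp_force: 0.0
```

Emit:
step_arm:
  moves:
    - [[0,0,0],[0,0,0.005],-1]
    - [[0,0,0],[0,0,0.005],-1]
    - [[0,0,0],[0,0,0.005],-1]

```text
clock: 14.6
eef_pos: [375.0, 202.6, 56.5]
tcp_rot: [-3.139, 0.001, 1.97]
contact_force: [0.5, -0.6, 0.3]
opening: -0.006
grasp_force: 0.0
```

Emit:
step_arm:
  moves:
    - [[0,0,0],[0,0,0.005],-1]
    - [[0,0,0],[0,0,0.005],-1]
    - [[0,0,0],[0,0,0.005],-1]

```text
clock: 14.9
eef_pos: [375.0, 202.5, 55.5]
tcp_rot: [-3.139, 0.001, 1.97]
contact_force: [0.6, -0.4, -0.3]
opening: -0.0
grasp_force: 0.0
```

Emit:
step_arm:
  moves:
    - [[0,0,0],[0,0,0.005],-1]
    - [[0,0,0],[0,0,0.005],-1]
    - [[0,0,0],[0,0,0.005],-1]

```text
clock: 15.2
eef_pos: [375.1, 202.6, 55.0]
tcp_rot: [-3.139, 0.001, 1.97]
contact_force: [-2.9, -1.0, 9.2]
opening: 0.002
grasp_force: 5.0
```

Contact came at 55.7 mm at the knob end and 55.0 mm at the hinge end, both under about 8–9 N. That puts the tilt at about 0.006 rad, so the deck is level. Back to the tub.

```bash
python3 g.py 1.5 "410 30 200 0 0"
```

```text
15.2 [375.094 202.619  54.99 ] [-3.139  0.001  1.97 ] q [ 0.492  0.329  2.183 -0.001  0.632  0.094] open 0.0016404760919168553 F [-2.94  -0.959  9.227] 5.018425384881766
grasp pt [375.131 202.655  73.99 ]
410 30 200 0 0 tcp [410.  30. 181.] turn [-0.003  0.002  0.599] shift [-0.864 -0.176 -0.629]
```

Emit:
step_arm:
  moves:
    - [[0,0,0],[0,0,-0.2],-1]
    - [[0,0,0.1],[-0.1,-0.03,-0.4],0]
    - [[0,0,0.2],[-0.3,-0.06,-0.55],1]
    - [[0,0,0.3],[-0.5,-0.1,-0.63],1]
    - [[0,0,0.45],[-0.7,-0.14,-0.63],1]
    - [[0,0,0.6],[-0.864,-0.176,-0.63],1]
    - [[0,0,0.6],[-0.864,-0.176,-0.63],1]

```text
clock: 15.9
eef_pos: [410.6, 27.0, 181.1]
tcp_rot: [-3.141, 0.003, 1.492]
contact_force: [0.2, 1.2, 0.0]
opening: 0.99
grasp_force: 0.0
```

```bash
python3 g.py 1.025 "420 -165 230 0 0"
```

```text
15.9 [410.595  26.98  181.137] [-3.141  0.003  1.492] q [ 0.064  0.079  2.116 -0.003  0.948  0.145] open 0.989535861919084 F [0.185 1.211 0.02 ] 0.0
grasp pt [410.615  27.032 200.137]
420 -165 230 0 0 tcp [ 420. -165.  211.] turn [-0.     0.004  0.595] shift [-0.954  0.122 -0.147]
```

Emit:
step_arm:
  moves:
    - [[0,0,0.12],[-0.2,0.02,-0.05],1]
    - [[0,0,0.24],[-0.4,0.05,-0.1],1]
    - [[0,0,0.36],[-0.6,0.08,-0.147],1]
    - [[0,0,0.48],[-0.8,0.1,-0.147],1]
    - [[0,0,0.595],[-0.954,0.122,-0.147],1]
    - [[0,0,0.595],[-0.954,0.122,-0.147],1]

```text
clock: 16.5
eef_pos: [421.2, -164.5, 210.6]
tcp_rot: [3.141, 0.003, 1.028]
contact_force: [0.7, 0.3, 0.3]
opening: 1.004
grasp_force: 0.0
```

```bash
python3 g.py 1.025 "452 -227.5 32 45 130"
```

```text
16.5 [ 421.241 -164.453  210.597] [3.141 0.003 1.028] q [-0.373  0.105  2.009 -0.004  1.028  0.172] open 1.003961594109617 F [0.737 0.318 0.339] 0.0
grasp pt [ 421.269 -164.399  229.596]
452 -227.5 32 45 130 tcp [ 411.257 -294.586  110.489] turn [-0.001  1.004  0.003] shift [-0.581  0.294  0.502]
```

Emit:
step_arm:
  moves:
    - [[0,0.19,0],[-0.16,0.08,0.05],1]
    - [[0,0.38,0],[-0.32,0.16,0.12],1]
    - [[0,0.57,0],[-0.46,0.23,0.24],1]
    - [[0,0.76,0],[-0.55,0.28,0.38],1]
    - [[0,0.95,0],[-0.581,0.294,0.5],1]
    - [[0,1,0],[-0.581,0.294,0.502],1]
    - [[0,1,0],[-0.581,0.294,0.502],1]

```text
clock: 17.2
eef_pos: [410.1, -292.0, 107.5]
tcp_rot: [-3.133, -0.788, 1.024]
contact_force: [-1.1, -0.1, -0.8]
opening: 1.003
grasp_force: 0.0
```

```bash
python3 g.py 1.025 "452 -227.5 32 45 0"
```

```text
17.2 [ 410.131 -291.951  107.537] [-3.133 -0.788  1.024] q [-1.054  0.578  1.881  0.709  1.239 -0.945] open 1.0031706072145197 F [-1.065 -0.121 -0.846] 0.0
grasp pt [ 403.261 -303.535  120.939]
452 -227.5 32 45 0 tcp [ 458.974 -216.017   18.565] turn [-0.009 -0.003 -0.001] shift [0.003 0.016 0.634]
```

Emit:
step_arm:
  squeeze: 30
  moves:
    - [[0,0,0],[0,0.006,0.2],1]
    - [[0,0,0],[0,0.01,0.4],1]
    - [[-0.009,0,0],[0.003,0.012,0.55],1]
    - [[-0.009,0,0],[0.003,0.012,0.634],1]
    - [[-0.009,0,0],[0.003,0.012,0.634],1]
    - [[-0.009,0,0],[0.003,0.012,0.634],1]

```text
clock: 17.8
eef_pos: [460.1, -216.4, 21.9]
tcp_rot: [3.134, -0.781, 1.034]
contact_force: [-0.2, -0.3, -0.3]
opening: 1.002
grasp_force: 0.0
```

Emit:
step_arm:
  squeeze: 30
  moves:
    - [[0,0,0],[0,0,0],0.3]
    - [[0,0,0],[0,0,0],0]
    - [[0,0,0],[0,0,0],-0.3]
    - [[0,0,0],[0,0,0],-1]
    - [[0,0,0],[0,0,0],-1]
    - [[0,0,0],[0,0,0],-1]

```text
clock: 18.4
eef_pos: [459.5, -217.2, 21.6]
tcp_rot: [3.134, -0.783, 1.031]
contact_force: [-3.2, -3.0, 7.4]
opening: 0.534
grasp_force: 30.7
```

```bash
python3 g.py 1.025 "452 -227.5 32 45 0"
```

```text
18.4 [ 459.549 -217.215   21.646] [ 3.134 -0.783  1.031] q [-0.907  0.694  1.97   0.882  1.028 -1.051] open 0.5343923788453109 F [-3.194 -3.019  7.446] 30.684186816215515
grasp pt [ 452.543 -228.635   35.117]
452 -227.5 32 45 0 tcp [ 458.974 -216.017   18.565] turn [0.004 0.003 0.005] shift [-0.008 -0.006  0.013]
```

```bash
python3 g.py 1.031 "452.5 -228.6 70 45 0" "452.5 -228.6 95 30 0" "452.5 -228.6 95 15 0" "452.5 -228.6 95 0 0"
```

```text
18.4 [ 459.549 -217.215   21.646] [ 3.134 -0.783  1.031] q [-0.907  0.694  1.97   0.882  1.028 -1.051] open 0.5343923788453109 F [-3.194 -3.019  7.446] 30.684186816215515
grasp pt [ 452.543 -228.635   35.117]
452.5 -228.6 70 45 0 tcp [ 459.405 -217.075   56.565] turn [0.009 0.004 0.   ] shift [ 0.123 -0.    -0.124]
452.5 -228.6 95 30 0 tcp [ 457.383 -220.451   78.546] turn [ 0.009 -0.33  -0.001] shift [ 0.187  0.001 -0.215]
452.5 -228.6 95 15 0 tcp [ 455.027 -224.382   76.647] turn [ 0.009 -0.663 -0.002] shift [ 0.164  0.001 -0.225]
452.5 -228.6 95 0 0 tcp [ 452.5 -228.6   76. ] turn [ 0.009 -0.996 -0.004] shift [ 0.144  0.001 -0.24 ]
```

Emit:
step_arm:
  moves:
    - [[0,0,0],[0.123,0,-0.124],-1]
    - [[0,-0.16,0],[0.187,0,-0.2],-1]
    - [[0,-0.33,0],[0.187,0,-0.215],-1]
    - [[0,-0.5,0],[0.175,0,-0.22],-1]
    - [[0,-0.66,0],[0.164,0,-0.225],-1]
    - [[0,-0.83,0],[0.154,0,-0.232],-1]
    - [[0,-0.996,0],[0.144,0,-0.24],-1]
    - [[0,-0.996,0],[0.144,0,-0.24],-1]

```text
clock: 19.2
eef_pos: [453.3, -226.7, 75.9]
tcp_rot: [3.136, 0.003, 1.029]
contact_force: [-0.6, 0.4, -1.0]
opening: 0.535
grasp_force: 31.4
```

```bash
python3 g.py 1.031 "452.5 -228.6 95 -15 0" "452.5 -228.6 95 -30 0" "452.5 -228.6 70 -45 0" "452.5 -228.6 30 -45 0"
```

```text
19.2 [ 453.337 -226.673   75.942] [3.136 0.003 1.029] q [-0.464  0.382  2.012 -0.005  0.741  0.081] open 0.5352594924289102 F [-0.641  0.436 -1.02 ] 31.38557195663452
grasp pt [ 453.271 -226.562   94.941]
452.5 -228.6 95 -15 0 tcp [ 449.973 -232.818   76.647] turn [ 0.007 -0.329 -0.003] shift [-0.035  0.001 -0.003]
452.5 -228.6 95 -30 0 tcp [ 447.617 -236.749   78.546] turn [ 0.007 -0.663 -0.004] shift [-0.058  0.002 -0.013]
452.5 -228.6 70 -45 0 tcp [ 445.595 -240.125   56.565] turn [ 0.006 -0.996 -0.005] shift [-0.077  0.001  0.097]
452.5 -228.6 30 -45 0 tcp [ 445.595 -240.125   16.565] turn [ 0.006 -0.996 -0.005] shift [-0.077 -0.     0.297]
```

Emit:
step_arm:
  moves:
    - [[0,-0.16,0],[-0.02,0,0],-1]
    - [[0,-0.33,0],[-0.035,0,0],-1]
    - [[0,-0.5,0],[-0.047,0,0],-1]
    - [[0,-0.66,0],[-0.058,0,0],-1]
    - [[0,-0.83,0],[-0.068,0,0],-1]
    - [[0,-0.99,0],[-0.077,0,0.06],-1]
    - [[0,-0.996,0],[-0.077,0,0.15],-1]
    - [[0,-0.996,0],[-0.077,0,0.25],-1]

```text
clock: 20.0
eef_pos: [443.2, -240.3, 23.3]
tcp_rot: [-3.138, 0.781, 1.028]
contact_force: [0.9, -0.6, -0.2]
opening: 0.534
grasp_force: 31.5
```

```bash
python3 g.py 1.031 "452.5 -228.6 26 -45 0"
```

```text
20.0 [ 443.15  -240.265   23.256] [-3.138  0.781  1.028] q [-0.063  0.714  1.901 -0.771  1.105  1.046] open 0.5336064381606853 F [ 0.947 -0.569 -0.153] 31.450095176696777
grasp pt [ 450.115 -228.851   36.754]
452.5 -228.6 26 -45 0 tcp [ 445.595 -240.125   12.565] turn [-0.007 -0.006 -0.002] shift [0.043 0.01  0.033]
```

Emit:
step_arm:
  moves:
    - [[0,-0.003,0],[0.015,0,0.015],-1]
    - [[0,-0.006,0],[0.025,0,0.025],-1]
    - [[0,-0.006,0],[0.037,0,0.037],-1]
    - [[0,-0.006,0],[0.037,0,0.037],-1]
    - [[0,-0.006,0],[0.037,0,0.037],-1]

```text
clock: 20.5
eef_pos: [444.7, -241.1, 15.4]
tcp_rot: [3.135, 0.786, 1.022]
contact_force: [-0.3, 0.5, -1.4]
opening: 0.535
grasp_force: 31.4
```

```bash
python3 g.py 1.031 "452.5 -228.6 24 -45 0"
```

```text
20.5 [ 444.745 -241.074   15.418] [3.135 0.786 1.022] q [-0.061  0.731  1.899 -0.783  1.097  1.067] open 0.5349815741430524 F [-0.33   0.504 -1.372] 31.424907445907593
grasp pt [ 451.655 -229.543   28.845]
452.5 -228.6 24 -45 0 tcp [ 445.595 -240.125   10.565] turn [-0.     0.001 -0.008] shift [0.022 0.001 0.013]
```

Emit:
step_arm:
  moves:
    - [[0,0,0],[0.007,0,0.007],-1]
    - [[0,0,0],[0.013,0,0.013],-1]
    - [[0,0,0],[0.013,0,0.013],-1]

```text
clock: 20.8
eef_pos: [444.6, -240.9, 11.1]
tcp_rot: [3.136, 0.787, 1.022]
contact_force: [0.4, -0.1, -1.9]
opening: 0.532
grasp_force: 31.4
```

```bash
python3 g.py 1.031 "452.5 -228.6 24 -45 0"
```

```text
20.8 [ 444.564 -240.891   11.112] [3.136 0.787 1.022] q [-0.06   0.738  1.898 -0.786  1.093  1.072] open 0.5321178505556374 F [ 0.351 -0.142 -1.875] 31.42559051513672
grasp pt [ 451.479 -229.354   24.532]
452.5 -228.6 24 -45 0 tcp [ 445.595 -240.125   10.565] turn [-0.     0.001 -0.008] shift [ 0.006  0.002 -0.002]
```

Emit:
step_arm:
  moves:
    - [[0,0,0],[0.003,0,0.003],-1]
    - [[0,0,0],[0.003,0,0.003],-0.3]
    - [[0,0,0],[0.003,0,0.003],0.3]
    - [[0,0,0],[0.003,0,0.003],1]
    - [[0,0,0],[0.003,0,0.003],1]
    - [[0,0,0],[0.003,0,-0.15],1]
    - [[0,0,0],[0,0,-0.35],1]
    - [[0,0,0],[0,0,-0.55],1]

```text
clock: 21.6
eef_pos: [484.5, -173.5, 89.7]
tcp_rot: [3.137, 0.787, 1.023]
contact_force: [0.7, -0.7, -0.6]
opening: 1.002
grasp_force: 0.0
```

Emit:
step_arm:
  moves:
    - [[0,0.15,0],[-0.1,0,-0.2],1]
    - [[0,0.34,0],[-0.2,0,-0.25],1]
    - [[0,0.53,0],[-0.4,0,-0.25],1]
    - [[0,0.72,0],[-0.55,0,-0.2],1]
    - [[0,0.9,0],[-0.7,0,-0.15],1]
    - [[0,1,0],[-0.8,0,-0.1],1]
    - [[0,1,0],[-0.8,0,-0.1],1]

```text
clock: 22.3
eef_pos: [431.2, -262.4, 218.2]
tcp_rot: [3.134, -0.0, 1.021]
contact_force: [-0.0, -0.2, -0.4]
opening: 0.997
grasp_force: 0.0
```

```bash
python3 - <<'E'
from h import *
a,b=save('top','top4.png'),save('side','side4.png')
z=lambda i:cv2.resize(i[:,:,::-1],(400,400),interpolation=cv2.INTER_CUBIC)
cv2.imwrite('pics/c4.png',np.hstack([z(a[214:314,300:400]),z(b[250:370,165:285])]))
E
python3 g.py 1.025 "452 -228 24 45 130"
```

```text
22.4 [ 432.127 -259.373  216.458] [3.137 0.002 1.023] q [-0.542  0.178  1.906 -0.002  1.053  0.006] open 0.9993908220678108 F [-0.132  0.031 -1.021] 0.0
grasp pt [ 432.076 -259.298  235.458]
452 -228 24 45 130 tcp [ 411.257 -295.086  102.489] turn [0.006 1.003 0.   ] shift [-0.206  0.001  0.57 ]
```

View pics/c4.png

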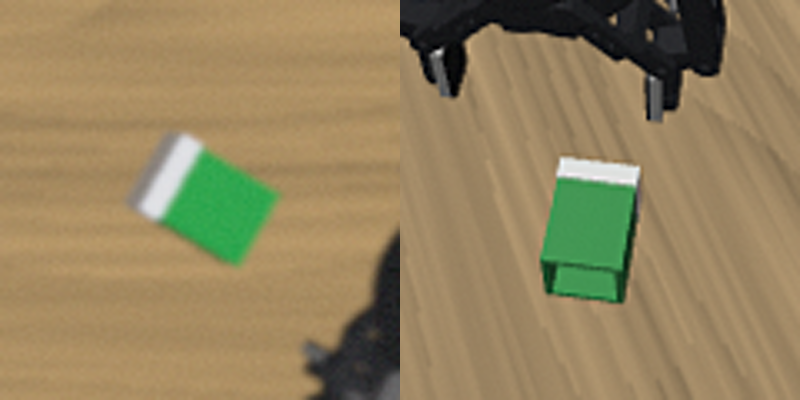

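The tub now lies on its side, white closed end toward the deck and mouth facing the side camera. Checking its centre, then regrasping.

```bash
python3 -c "
from h import *
P=np.array([atz('top',np.array(p)/4+[300,214]-.4,46) for p in((185,131),(157,221),(240,265),(278,194))]);print(P,P.mean(0))"
python3 g.py 1.025 "448.5 -235 25 45 130"
```

```text
[[ 488.70469154 -218.62549781   46.        ]
 [ 440.41458056 -202.31276286   46.        ]
 [ 416.5011938  -246.91780409   46.        ]
 [ 454.38634321 -268.61066607   46.        ]] [ 450.00170228 -234.11668271   46.        ]
22.4 [ 432.127 -259.373  216.458] [3.137 0.002 1.023] q [-0.542  0.178  1.906 -0.002  1.053  0.006] open 0.9993908220678108 F [-0.132  0.031 -1.021] 0.0
grasp pt [ 432.076 -259.298  235.458]
448.5 -235 25 45 130 tcp [ 407.757 -302.086  103.489] turn [0.006 1.003 0.   ] shift [-0.245  0.005  0.565]
```

Emit:
step_arm:
  moves:
    - [[0,0.19,0],[-0.1,0,0.1],1]
    - [[0,0.38,0],[-0.18,0,0.2],1]
    - [[0,0.57,0],[-0.245,0,0.32],1]
    - [[0,0.76,0],[-0.245,0,0.44],1]
    - [[0,0.95,0],[-0.245,0.005,0.565],1]
    - [[0.006,1,0],[-0.245,0.005,0.565],1]
    - [[0.006,1,0],[-0.245,0.005,0.565],1]

```text
clock: 23.1
eef_pos: [408.3, -299.5, 100.2]
tcp_rot: [-3.131, -0.787, 1.022]
contact_force: [1.1, -1.0, -0.4]
opening: 1.003
grasp_force: 0.0
```

```bash
python3 g.py 1.025 "448.5 -235 26 45 0"
```

```text
23.1 [ 408.312 -299.462  100.167] [-3.131 -0.787  1.022] q [-1.063  0.596  1.869  0.704  1.238 -0.952] open 1.0028622030662526 F [ 1.052 -0.959 -0.386] 0.0
grasp pt [ 401.461 -311.051  113.575]
448.5 -235 26 45 0 tcp [ 455.474 -223.517   12.565] turn [-0.011 -0.003 -0.003] shift [0.005 0.01  0.626]
```

Emit:
step_arm:
  moves:
    - [[0,0,0],[0,0.005,0.2],1]
    - [[0,0,0],[0,0.008,0.4],1]
    - [[-0.009,0,0],[0.003,0.008,0.55],1]
    - [[-0.009,0,0],[0.003,0.008,0.615],1]
    - [[-0.009,0,0],[0.003,0.008,0.615],1]
    - [[-0.009,0,0],[0.003,0.008,0.615],1]

```text
clock: 23.7
eef_pos: [455.9, -227.5, 17.6]
tcp_rot: [3.133, -0.783, 1.031]
contact_force: [0.8, -0.2, -0.4]
opening: 1.001
grasp_force: 0.0
```

```bash
python3 g.py 1.025 "448.5 -235 26 45 0"
```

```text
23.7 [ 455.936 -227.533   17.592] [ 3.133 -0.783  1.031] q [-0.924  0.706  1.957  0.87   1.034 -1.057] open 1.001393750603338 F [ 0.755 -0.205 -0.379] 0.0
grasp pt [ 448.908 -238.947   31.058]
448.5 -235 26 45 0 tcp [ 455.474 -223.517   12.565] turn [0.005 0.003 0.006] shift [-0.006 -0.013  0.029]
```

Emit:
step_arm:
  squeeze: 30
  moves:
    - [[0,0.003,0.006],[-0.004,-0.01,0.028],1]
    - [[0,0.003,0.006],[-0.004,-0.01,0.028],1]
    - [[0,0.003,0.006],[-0.004,-0.01,0.028],0.2]
    - [[0,0.003,0.006],[-0.004,-0.01,0.028],-0.3]
    - [[0,0.003,0.006],[-0.004,-0.01,0.028],-1]
    - [[0,0.003,0.006],[-0.004,-0.01,0.028],-1]
    - [[0,0.003,0.006],[-0.004,-0.01,0.028],-1]

```text
clock: 24.4
eef_pos: [455.4, -223.7, 12.3]
tcp_rot: [3.139, -0.787, 1.022]
contact_force: [-2.1, -1.6, 3.6]
opening: 0.536
grasp_force: 30.9
```

```bash
python3 g.py 1.025 "448.5 -235 26 45 0"  "448.5 -235 120 45 0" "448.5 -235 120 22.5 0" "448.5 -235 120 0 0"
```

```text
24.4 [ 455.352 -223.655   12.306] [ 3.139 -0.787  1.022] q [-0.922  0.715  1.964  0.882  1.026 -1.065] open 0.5362972100379962 F [-2.112 -1.597  3.591] 30.877427458763123
grasp pt [ 448.288 -235.101   25.725]
448.5 -235 26 45 0 tcp [ 455.474 -223.517   12.565] turn [ 0.006 -0.001 -0.003] shift [ 0.002  0.    -0.   ]
448.5 -235 120 45 0 tcp [ 455.474 -223.517  106.565] turn [ 0.006 -0.001 -0.003] shift [ 0.334  0.001 -0.332]
448.5 -235 120 22.5 0 tcp [ 452.274 -228.785  102.446] turn [ 0.006 -0.501 -0.004] shift [ 0.298  0.001 -0.339]
448.5 -235 120 0 0 tcp [ 448.5 -235.   101. ] turn [ 0.005 -1.001 -0.005] shift [ 0.267  0.001 -0.36 ]
```

Emit:
step_arm:
  moves:
    - [[0,0,0],[0.16,0,-0.16],-1]
    - [[0,0,0],[0.334,0,-0.332],-1]
    - [[0,-0.17,0],[0.32,0,-0.334],-1]
    - [[0,-0.34,0],[0.308,0,-0.336],-1]
    - [[0,-0.5,0],[0.298,0,-0.339],-1]
    - [[0,-0.67,0],[0.288,0,-0.345],-1]
    - [[0,-0.84,0],[0.277,0,-0.352],-1]
    - [[0,-1,0],[0.267,0,-0.36],-1]

```text
clock: 25.2
eef_pos: [448.7, -234.8, 101.6]
tcp_rot: [3.137, 0.004, 1.02]
contact_force: [-0.4, 0.5, -2.4]
opening: 0.534
grasp_force: 31.3
```

```bash
python3 -c "
from h import *
from b2 import corners
C=corners('top','3');print(atz('top',C.mean(0),55), tri(C.mean(0),corners('side','3').mean(0)))"
python3 g.py 1.5 "420 -40 200 0 0"
```

```text
[443.18759876 190.51845612  55.        ] (array([442.8273475 , 191.17139075,  51.25201134]), np.float64(0.22401032788556668))
25.2 [ 448.721 -234.834  101.568] [3.137 0.004 1.02 ] q [-0.482  0.341  1.997 -0.006  0.799  0.072] open 0.5340659423731796 F [-0.429  0.472 -2.396] 31.339430809020996
grasp pt [ 448.683 -234.729  120.567]
420 -40 200 0 0 tcp [420. -40. 181.] turn [ 0.005  0.006 -0.611] shift [ 0.753 -0.63  -0.403]
```

Emit:
step_arm:
  moves:
    - [[0,0,-0.1],[0.1,-0.08,-0.2],-1]
    - [[0,0,-0.22],[0.25,-0.2,-0.35],-1]
    - [[0,0,-0.35],[0.4,-0.34,-0.4],-1]
    - [[0,0,-0.48],[0.56,-0.48,-0.4],-1]
    - [[0.005,0.006,-0.61],[0.75,-0.63,-0.4],-1]
    - [[0.005,0.006,-0.61],[0.75,-0.63,-0.4],-1]

```text
clock: 25.8
eef_pos: [417.6, -36.5, 180.5]
tcp_rot: [-3.139, -0.007, 1.507]
contact_force: [-0.2, 0.1, -0.4]
opening: 0.537
grasp_force: 31.8
```

```bash
python3 g.py 1.944 "435 140 190 0 0"
```

```text
25.8 [417.584 -36.494 180.534] [-3.139 -0.007  1.507] q [-0.097  0.094  2.101  0.009  0.949 -0.038] open 0.5374224559880038 F [-0.202  0.108 -0.433] 31.79493248462677
grasp pt [417.616 -36.637 199.534]
435 140 190 0 0 tcp [435. 140. 171.] turn [-0.001 -0.01  -0.557] shift [0.886 0.03  0.054]
```

Emit:
step_arm:
  moves:
    - [[0,0,-0.11],[0.2,0,0],-1]
    - [[0,0,-0.22],[0.4,0.01,0],-1]
    - [[0,0,-0.34],[0.6,0.02,0.02],-1]
    - [[0,0,-0.46],[0.8,0.03,0.05],-1]
    - [[0,-0.01,-0.557],[0.886,0.03,0.054],-1]
    - [[0,-0.01,-0.557],[0.886,0.03,0.054],-1]

```text
clock: 26.4
eef_pos: [437.9, 137.1, 170.5]
tcp_rot: [-3.141, 0.002, 1.94]
contact_force: [-0.3, -0.2, -1.6]
opening: 0.538
grasp_force: 31.8
```

```bash
python3 g.py 1.944 "442.5 192.5 150 -22.5 0"  "442.5 192.5 150 -45 0" "442.5 192.5 110 -45 0"
```

```text
26.4 [437.921 137.089 170.47 ] [-3.141  0.002  1.94 ] q [ 0.302  0.17   2.037 -0.003  0.935 -0.066] open 0.5376219459689296 F [-0.299 -0.245 -1.574] 31.780861616134644
grasp pt [437.915 137.128 189.47 ]
442.5 192.5 150 -22.5 0 tcp [445.151 185.73  132.446] turn [-0.001 -0.497 -0.004] shift [0.214 0.122 0.19 ]
442.5 192.5 150 -45 0 tcp [447.398 179.99  136.565] turn [-0.002 -0.997 -0.004] shift [0.183 0.122 0.169]
442.5 192.5 110 -45 0 tcp [447.398 179.99   96.565] turn [-0.002 -0.997 -0.004] shift [0.184 0.122 0.369]
```

Emit:
step_arm:
  moves:
    - [[0,-0.16,0],[0.08,0.04,0.0],-1]
    - [[0,-0.32,0],[0.15,0.08,0.05],-1]
    - [[0,-0.5,0],[0.21,0.12,0.1],-1]
    - [[0,-0.67,0],[0.2,0.122,0.13],-1]
    - [[0,-0.84,0],[0.19,0.122,0.15],-1]
    - [[0,-0.997,0],[0.183,0.122,0.17],-1]
    - [[0,-0.997,0],[0.183,0.122,0.17],-1]
    - [[0,-0.997,0],[0.183,0.122,0.17],-1]

```text
clock: 27.2
eef_pos: [447.4, 177.8, 136.2]
tcp_rot: [-3.139, 0.783, 1.938]
contact_force: [0.9, 0.3, -0.4]
opening: 0.538
grasp_force: 31.8
```

```bash
python3 g.py 1.944 "442.5 192.5 100 -45 0" "442.5 192.5 93 -45 0"; python3 - <<'E'
from h import *
a,b=save('top','top5.png'),save('side','side5.png')
z=lambda i:cv2.resize(i[:,:,::-1],(400,400),interpolation=cv2.INTER_CUBIC)
cv2.imwrite('pics/c5.png',np.hstack([z(a[210:330,95:215]),z(b[90:230,100:240])]))
E
```

```text
27.2 [447.415 177.819 136.196] [-3.139  0.783  1.938] q [ 0.838  0.492  1.95  -0.729  1.23   0.915] open 0.5379038977835365 F [ 0.913  0.324 -0.424] 31.804651021957397
grasp pt [442.65  190.349 149.661]
442.5 192.5 100 -45 0 tcp [447.398 179.99   86.565] turn [-0.009 -0.003 -0.006] shift [0.182 0.004 0.169]
442.5 192.5 93 -45 0 tcp [447.398 179.99   79.565] turn [-0.009 -0.003 -0.006] shift [0.207 0.004 0.193]
```

View pics/c5.png

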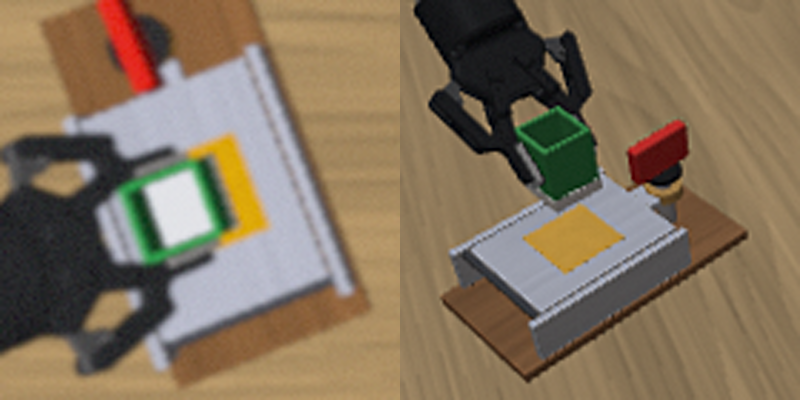

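The tub hangs mouth up above the deck, upright. Lowering it.

Emit:
step_arm:
  moves:
    - [[0,0,0],[0.06,0,0.06],-1]
    - [[0,-0.002,-0.003],[0.12,0.002,0.11],-1]
    - [[0,-0.002,-0.003],[0.17,0.003,0.16],-1]
    - [[0,-0.002,-0.003],[0.2,0.003,0.187],-1]
    - [[0,-0.002,-0.003],[0.2,0.003,0.187],-1]
    - [[0,-0.002,-0.003],[0.2,0.003,0.187],-1]

```text
clock: 27.9
eef_pos: [447.5, 180.2, 81.9]
tcp_rot: [-3.138, 0.787, 1.941]
contact_force: [0.4, -0.4, -1.0]
opening: 0.534
grasp_force: 31.8
```

```bash
python3 g.py 1.944 "442.5 192.5 90 -45 0" "442.5 192.5 88 -45 0"
```

```text
27.9 [447.452 180.213  81.907] [-3.138  0.787  1.941] q [ 0.843  0.589  1.959 -0.758  1.156  0.994] open 0.5344984940063886 F [ 0.388 -0.432 -1.022] 31.803356409072876
grasp pt [442.643 192.784  95.316]
442.5 192.5 90 -45 0 tcp [447.398 179.99   76.565] turn [-0.007  0.002 -0.003] shift [ 0.018 -0.001  0.02 ]
442.5 192.5 88 -45 0 tcp [447.398 179.99   74.565] turn [-0.007  0.002 -0.003] shift [ 0.025 -0.001  0.027]
```

Emit:
step_arm:
  moves:
    - [[0,0,0],[0.005,0,0.005],-1]
    - [[0,0,0],[0.01,0,0.01],-1]
    - [[0,0,0],[0.015,0,0.015],-1]
    - [[0,0,0],[0.015,0,0.015],-1]

```text
clock: 28.3
eef_pos: [447.5, 180.3, 77.9]
tcp_rot: [-3.14, 0.787, 1.94]
contact_force: [0.3, -0.7, -1.3]
opening: 0.538
grasp_force: 31.8
```

Emit:
step_arm:
  moves:
    - [[0,0,0],[0.003,0,0.003],-1]
    - [[0,0,0],[0.006,0,0.006],-1]
    - [[0,0,0],[0.006,0,0.006],-1]

```text
clock: 28.6
eef_pos: [447.6, 180.3, 76.2]
tcp_rot: [-3.14, 0.787, 1.94]
contact_force: [-0.2, 0.2, -0.6]
opening: 0.532
grasp_force: 32.0
```

Grasp point is at 89.6 mm and the force is starting to change. Another creep.

Emit:
step_arm:
  moves:
    - [[0,0,0],[0.003,0,0.003],-1]
    - [[0,0,0],[0.004,0,0.004],-1]
    - [[0,0,0],[0.004,0,0.004],-1]

```text
clock: 28.9
eef_pos: [447.6, 180.3, 75.9]
tcp_rot: [-3.14, 0.788, 1.939]
contact_force: [-3.8, 2.1, 8.9]
opening: 0.534
grasp_force: 32.9
```

Emit:
step_arm:
  moves:
    - [[0,0,0],[0.003,0,0.003],-1]
    - [[0,0,0],[0.003,0,0.003],-1]
    - [[0,0,0],[0.003,0,0.003],-1]

```text
clock: 29.2
eef_pos: [447.6, 180.2, 75.5]
tcp_rot: [-3.14, 0.788, 1.939]
contact_force: [-4.6, 1.4, 12.7]
opening: 0.537
grasp_force: 33.2
```

Emit:
step_arm:
  squeeze: 20
  moves:
    - [[0,0,0],[-0.003,0,-0.003],-1]
    - [[0,0,0],[-0.003,0,-0.003],0.2]
    - [[0,0,0],[-0.003,0,-0.003],0.5]
    - [[0,0,0],[-0.003,0,-0.003],1]
    - [[0,0,0],[-0.003,0,-0.003],1]
    - [[0,0,0],[0,0,-0.1],1]
    - [[0,0,0],[0,0,-0.3],1]
    - [[0,0,0],[0,0,-0.5],1]

```text
clock: 30.0
eef_pos: [421.5, 246.5, 145.3]
tcp_rot: [-3.137, 0.787, 1.941]
contact_force: [1.4, 1.5, 0.1]
opening: 1.002
grasp_force: 0.0
```

Emit:
step_arm:
  moves:
    - [[0,0,0],[0,0,-0.2],1]
    - [[0,0,0],[0,0,-0.4],1]
    - [[0,0,0],[0,0,-0.5],1]
    - [[0,0,0],[0,0,-0.5],1]
    - [[0,0,0],[0,0,-0.5],1]

```text
clock: 30.5
eef_pos: [396.7, 312.0, 214.8]
tcp_rot: [-3.139, 0.787, 1.941]
contact_force: [0.5, 1.2, 0.0]
opening: 1.002
grasp_force: 0.0
```

```bash
python3 - <<'E'
from h import *
a,b=save('top','top6.png'),save('side','side6.png')
z=lambda i:cv2.resize(i[:,:,::-1],(400,400),interpolation=cv2.INTER_CUBIC)
cv2.imwrite('pics/c6.png',np.hstack([z(a[210:330,95:215]),z(b[115:225,105:215])]))
print(telemetry.sense())
E
```

```text
{'clock': 30.6, 'qpos': array([ 1.0454599 ,  0.47626143,  1.73674057, -0.58433104,  1.50639823,
        0.8934464 ]), 'qvel': array([-0.00297252,  0.00312382, -0.00027024, -0.00054662,  0.00233694,
        0.00108925]), 'joint_efforts': array([ 5.55536002e-01, -6.17245603e+01, -2.67779517e+01, -2.60851599e+00,
        3.25486198e+00,  1.46692440e-03]), 'eef_pos': array([396.64438603, 311.07082229, 214.33737446]), 'tcp_rot': array([-3.1366988 ,  0.7882573 ,  1.94112996]), 'contact_force': array([-1.05573925, -0.58590855, -0.22586951]), 'wrist_torque': array([ 0.32971489,  0.15798449, -0.03490763]), 'grasp_force': 0.0, 'opening': 1.002728329597154}
```

View pics/c6.png

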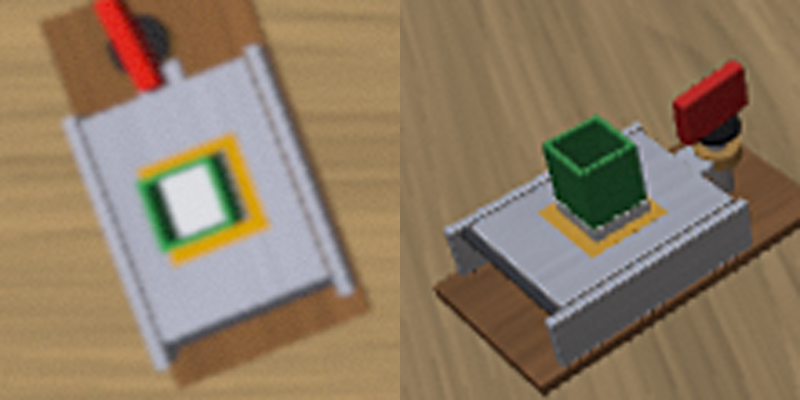

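The tub stands upright, mouth up, centred on the yellow square, and the gripper is clear of everything. Handing in.

```bash
python3 -c "
from rig import r
print(r.sign_off())"
```

```text
the job is handed in; nothing more can be done
None
```

I handed the job in at about 31 s: the deck probed level to about 0.006 rad, the tub stands mouth up on the yellow square, and everything is let go; the hand-in returned no verdict.

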